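# Book in three thin porcelain vases at the shop counter

### The job

Two thin porcelain vases, a straight one and a long-necked one, stand under the riser shelf beside a candlestick: gently take each out and stand it upright in the wire basket with the small beaker, without squeezing hard, dropping them or knocking the pieces together. When both are in and let go, push the tally counter's lever fully down and let it fully up exactly three times, once for each piece in the basket. Leave the beaker, candlestick, nesting doll and jewel box where they are.

Things in the scene. Friction and masses are not known exactly. Their poses are not given: they have to be found in the camera images.
- vase_straight_center (a point): Centre (half-way up) of the straight white porcelain vase: a plain upright tube, 56 mm in diameter, 130 mm high, 0.18 to 0.35 kg, loose, on the table under the shelf; z is its upright axis. A leaning gripper clears the rim if it grips about 30 mm below it. It breaks if gripped with over about 45 N (20 to 30 N is ample), tipped over, or knocked or set down with over about 50 N.
- vase_necked_center (a point): Centre (half-way up) of the long-necked white porcelain vase, 140 mm high: belly 68 mm in diameter up to 58 mm above its foot, a shoulder, then a straight neck 40 mm in diameter from 85 to 140 mm (middle of the neck 42 mm above this point); 0.2 to 0.38 kg, loose, on the table under the shelf. Grip it by the neck; it breaks as easily as the straight one.
- shelf_edge (a point): Middle of the lower front edge of the fixed shelf board (140 deep, 440 long, 18 thick, underside 250 mm above the table). +x runs back under the board, y along the edge. Vases and candlestick stand in a row 120 mm apart, axes 15 to 30 mm behind the edge: a gripper pointing straight down meets the board, so lean it back 30 to 45 degrees and reach in from the open front. Posts 120 mm back, y +-205.
- basket: Wire basket with a felt floor, fixed on the table, open on top: outside 208 mm in its x by 288 mm in its y, 45 mm high, walls 5 mm. The origin is the middle of its underside; the felt floor is 5 mm above it.
- vase_small_center (a point): Centre (half-way up) of the small white porcelain beaker, 100 mm high, 60 mm in diameter at the mouth and 50 at the foot, that already stands on the basket's floor, 75 to 90 mm from the basket's middle along the basket's +y and up to 40 mm either way along x. Stays where it is; breaks as easily as the vases.
- tally_pad (a point): Middle of the top of the thumb plate (40 by 76 mm, 90 mm above the table) at the robot's end of the counter's steel lever. x runs from the plate to the counter, a fixed grey metal box 78 mm high with the lever's axle at its rear; y along the plate. Pushed straight down at its middle by fingertips it sinks about 26 mm to a stop: 2 to 3 N at first, 5 to 6 N near the end. A spring lifts it again.
- tally_lever (a joint): Lever of the tally counter: 0 fully up, 0.255 rad fully down.
- tally_wheel (a joint): Ratchet wheel of the tally counter, seen as the white disc with a black hand on its side: 0 at the start, each full stroke of the lever turns it by 0.628 rad (36 degrees), it never turns back. A stroke stopped short turns it only part of a step.
- candlestick: Turned dark wood candlestick, 66 mm in diameter at the foot, 135 mm high, standing in the same row under the shelf. Origin in the middle of its foot. Leave it.
- nesting_doll: Red painted wooden nesting doll, 54 mm in diameter, 93 mm high, standing on top of the shelf board. Origin in the middle of its foot. Leave it.
- jewel_box: Wooden jewel box with closed lid, 86 mm by 126 mm, 57 mm high, on the table between the basket and the tally counter. Origin in the middle of its underside. Leave it.
Things that resemble listed ones, but are neither listed nor needed, are in the scene too. What is shaped like the part that bears tally_pad but red or yellow is not meant.

How it is judged:
By the outcome, as a careful person would: the job done as asked, in the order asked, and still so for the second after the job is handed in, with the robot touching nothing.
It also fails if it takes over 72 s, if anything falls off the work surface, if the arm or the gripper's body presses on something with over 40 N, if the wrist force passes 120 N, or if a joint passes its speed limit or range.

### The arm

A 7-joint arm with a two-finger parallel gripper is mounted at the origin on the work surface. World frame = base frame: x ahead of the robot, y to its left, z up, the work surface at z = 0. Lengths are in m, angles in rad, forces in N, time in s.
With the tool pointing down it reaches from about 0.425 to 0.925 m from the base axis. Payload 6.8 kg.
Tool frame: the origin (TCP) lies on the centre line of the jaws, within the pads' length; the fingertips stand 19 mm ahead of it and the grasp point (between the pads) is the TCP (finger_overhang is the distance from the TCP to the fingertips, in m); z points along the fingers, y is the line along which they close (so a half turn about z gives the same grasp; the last joint's range is limited). The gripper opens to 88 mm and grips with 3 to 60 N. Pads are 20 mm wide; open, the fingers measure 115 mm over their backs; the gripper's body (75 mm by 178 mm) begins 61 mm behind the grasp point.
Start: joints at [-1.235, 0.477, 0.022, 1.555, -0.011, 1.109, -0.083], TCP at [0.29, 0.61, 0.242] pointing down, gripper open.
Joint ranges: [-2.96, 2.96], [-0.34, 2.1], [-1.41, 1.46], [0.24, 2.44], [-1.37, 4.51], [0.17, 1.92], [-2.96, 2.96]. Speed limits (rad/s): [2.39, 2.39, 3.14, 3.14, 3.14, 3.14, 3.14].

### API

Orientations are given as a 3x3 rotation matrix whose columns are the frame's x, y, z axes.
In Python, from cell import * gives the robot as it stands. The module is installed in compiled form; this text tells all that it offers.
- The arm moves only by the tool step_arm, never from a script. Its arguments are lists of equal length, an entry for each row: "delta_pos": the shift along the world's x, y, z in mm, a list of three; "rotation": the turn, a rotation vector about the world's x, y, z in degrees, a list of three. A call has 1 to 20 rows; each row is the pose to reach, as a shift and turn from the pose commanded when the call began; what a row does not reach only later rows make up. A row lasts 1/10 s, in which the tool goes at most 50 mm and 8.59 degrees, less where a joint would pass 70% of its speed; a pose out of reach is approached as far as the arm can. A call with a gripper value outside its range is refused whole. "gripper" is the opening, from 0 (shut) to 1 (fully open), set as the call begins (left out, the last holds). The fingers move at their own pace and stop on an object; the grip force is fixed at half the most. Time passes only in rows, so rows that repeat a pose let the fingers close. It gives the time, the measured TCP pose, the force, the opening and the grip force at its end, in the units of the state.
- state(): the state, without advancing time (a new reading comes with each control period).
- camera(name): name is "scene" or "side" or "wrist"; returns the picture (480x640x3 uint8, red, green, blue); there is no depth.
- calibration(name): a dict with "vertical_fov" (degrees; the focal length in pixels is half the picture's height over the tangent of half this angle, whatever the lens; pixels are square), "cx", "cy" (the principal point, pixels), "k1" (the pictures are not rectified: a ray, as slopes to the right and down, at radius r is drawn at 1 + k1 r^2 times it, then the intrinsics apply), "pose" (4x4, takes a point from camera to world coordinates). Camera axes: x right, y down, z forward; pixel columns grow to the right and rows downward; lengths in m; the calibration is good to about 2 mm. A picture is of the moment at which its call begins: read the wrist's pose just before it. calibration takes no time and is no camera call; for the wrist camera it gives the pose at the moment of the call.
- job_done(): hands the job in; it is judged then, once.
The state is a dict: "time": time; "q": joint angles; "qd": joint speeds; "joint_efforts": joint torques, N m; "eef_pos": TCP position; "tcp_rot": TCP orientation; "force": force on the tool from outside, world axes, zero at the start; "ft_torque": the same for the moment, N m; "width": finger opening in m; "gripper_force": force on a finger pad.
Only numpy, scipy, OpenCV 4.12 (cv2) and the standard library are available. Lean on these libraries where they do the work, as an engineer would, in place of code of your own. Each camera call takes 0.05 s, during which the arm holds its last target. There are 200 camera calls.

## Working session

There is one attempt and no reset: what is moved stays moved. The work goes in short steps, Python scripts to look and compute and a tool call to move; the robot and the scene stay as the last step left them, time stands still between calls to the robot, and variables do not carry over. Pictures are saved under pics/ and viewed, at most 10 in all, crops included, and the job is handed in when it is done.

Besides the shell and the picture viewer there is one more tool, called after "Call:" in YAML: its name, and indented under it one key for each argument. step_arm: Moves the arm, as the interface text tells. Its arguments: {"type":"object","properties":{"delta_pos":{"type":"array"},"rotation":{"type":"array"},"gripper":{"type":"number"}},"required":["delta_pos","rotation"]}

```bash
mkdir -p pics
cat > h.py <<'E'
import numpy as np,cv2
from cell import *
def K(c):
    f=240/np.tan(np.radians(c["vertical_fov"])/2)
    return f
def ray(c,u,v):
    f=K(c); d=np.array([(u-c["cx"])/f,(v-c["cy"])/f]); s=d.copy()
    for _ in range(30): s=d/(1+c["k1"]*(s@s))
    P=np.array(c["pose"]); r=P[:3,:3]@np.array([s[0],s[1],1]); return P[:3,3],r/np.linalg.norm(r)
def onz(c,u,v,z):
    o,r=ray(c,u,v); return o+r*(z-o[2])/r[2]
def proj(c,p):
    P=np.array(c["pose"]); q=P[:3,:3].T@(np.asarray(p)-P[:3,3]); s=q[:2]/q[2]; s=s*(1+c["k1"]*(s@s))
    return s*K(c)+[c["cx"],c["cy"]]
def tri(rs):
    A=np.zeros((3,3));b=np.zeros(3)
    for o,r in rs:
        M=np.eye(3)-np.outer(r,r);A+=M;b+=M@o
    p=np.linalg.solve(A,b); return p,[np.linalg.norm((np.eye(3)-np.outer(r,r))@(p-o)) for o,r in rs]
def snap(n,f):
    c=calibration(n); im=camera(n); cv2.imwrite(f,im[:,:,::-1]); return c,im
E
python3 - <<'E'
from h import *
np.set_printoptions(precision=3,suppress=True)
for n in ["scene","side"]:
    c,im=snap(n,f"pics/{n}0.png"); print(n,c)
s=state();print(s)
E
```

```text
scene {'vertical_fov': 47.042981232650405, 'cx': 318.00061064363916, 'cy': 232.94525388038045, 'k1': 0.04725099491521548, 'pose': array([[ 1.   ,  0.001, -0.01 ,  0.53 ],
       [ 0.005, -0.889,  0.457, -0.761],
       [-0.008, -0.457, -0.889,  1.519],
       [ 0.   ,  0.   ,  0.   ,  1.   ]])}
side {'vertical_fov': 53.378574890872926, 'cx': 316.10001355492676, 'cy': 231.6462829689916, 'k1': -0.08279724623590616, 'pose': array([[ 0.995, -0.04 ,  0.087,  0.409],
       [-0.093, -0.604,  0.792, -0.98 ],
       [ 0.021, -0.796, -0.605,  0.877],
       [ 0.   ,  0.   ,  0.   ,  1.   ]])}
{'time': 0.1, 'q': array([-1.235,  0.478,  0.022,  1.556, -0.012,  1.109, -0.083]), 'qd': array([-0.002, -0.   ,  0.001, -0.002,  0.   , -0.   , -0.   ]), 'joint_efforts': array([  0.004, -58.41 ,   1.54 , -27.332,  -0.054,   0.013,   0.   ]), 'eef_pos': array([0.29 , 0.609, 0.241]), 'tcp_rot': array([[-0.903,  0.429, -0.001],
       [ 0.429,  0.903, -0.001],
       [-0.   , -0.002, -1.   ]]), 'force': array([-0.799, -0.768, -0.551]), 'ft_torque': array([ 0.048,  0.016, -0.004]), 'gripper_force': 0.0, 'width': 0.08771457195580415}
```

View pics/scene0.png

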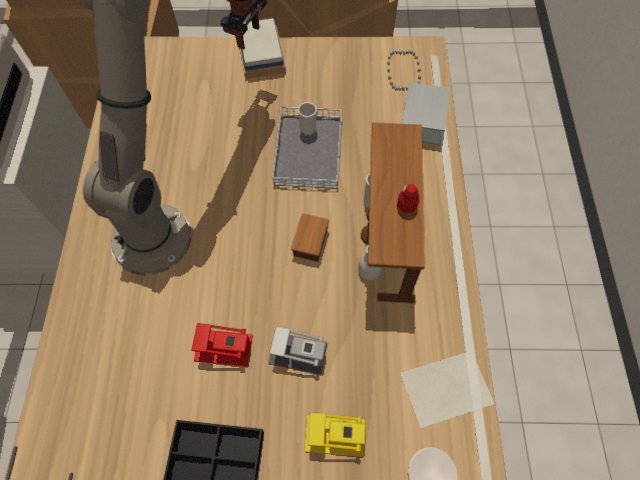

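View pics/side0.png

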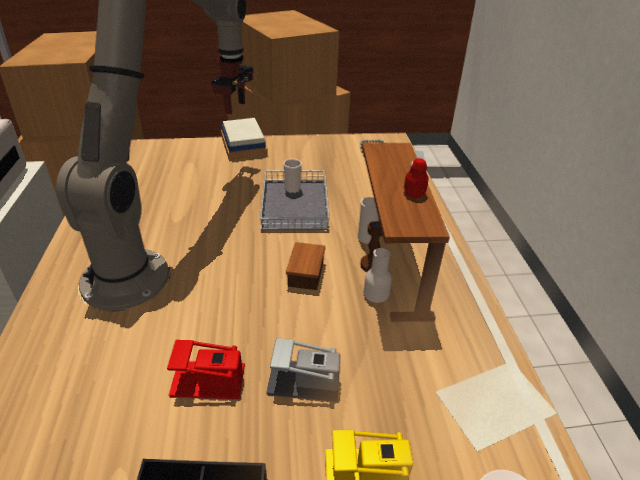

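The pictures show: the shelf is at right (scene 370–423, 123–265). The row from far to near is straight vase, candlestick, necked vase (side (369,220), (372,245), (377,275)). The basket is at scene (308,148), with the beaker at its far side, and the grey counter's plate at scene (281,343). I'll zoom in for exact pixels.

Run:
```python
import cv2,numpy as np
a=cv2.imread("pics/side0.png");b=cv2.imread("pics/scene0.png")
r=lambda im,x,y,w,h,k:cv2.resize(im[y:y+h,x:x+w],None,fx=k,fy=k,interpolation=cv2.INTER_CUBIC)
A=r(a,340,180,80,140,4)      #320x560
B=r(b,260,90,100,110,3)      #300x330
C=r(b,260,315,80,70,3)     #240x210
D=r(a,260,330,60,70,3)     #180x210
o=np.zeros((600,800,3),np.uint8)
o[:560,:320]=A;o[:330,330:630]=B;o[340:550,330:570]=C;o[340:550,580:760]=D
cv2.imwrite("pics/crop1.png",o)
```

```text
(no output)
```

View pics/crop1.png

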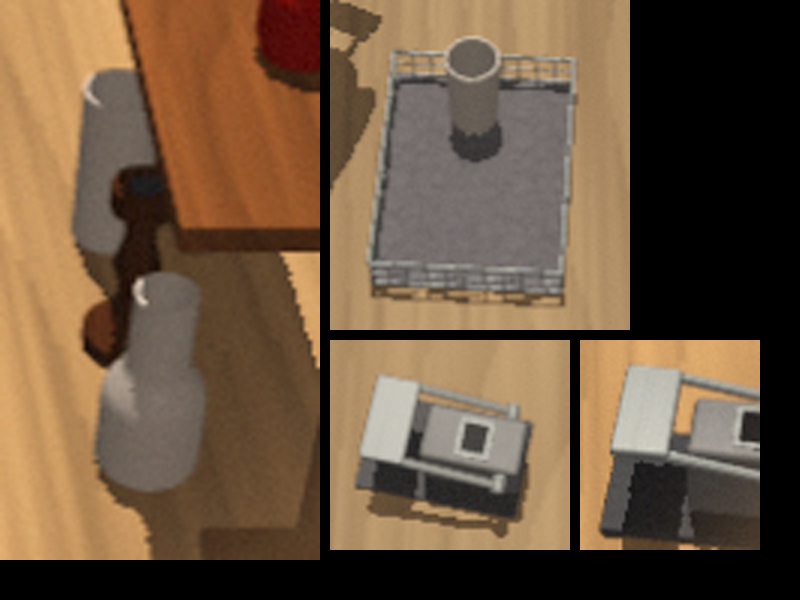

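```bash
cat > m.py <<'E'
from h import *
np.set_printoptions(precision=4,suppress=True)
cs,cd=calibration("scene"),calibration("side")
A=lambda x,y:(340+x/4,180+y/4)
B=lambda x,y:(260+(x-330)/3,90+y/3)
C=lambda x,y:(260+(x-330)/3,315+(y-340)/3)
D=lambda x,y:(260+(x-580)/3,330+(y-340)/3)
print("neck rim",onz(cd,*A(166,287),.14)); print("rim L,R",onz(cd,*A(131,286),.14),onz(cd,*A(199,286),.14))
print("belly LR z.04",onz(cd,*A(96,440),.035),onz(cd,*A(203,440),.035))
print("straight top L",onz(cd,*A(82,92),.13),"bot L",onz(cd,*A(74,238),.0), "top back",onz(cd,*A(110,70),.13),"botfront",onz(cd,*A(100,250),0))
print("shelf near front: low side",onz(cd,*A(183,250),.25),"top",onz(cd,*A(177,232),.268),onz(cd,*A(122,0),.268))
print("scene shelf corners",*[onz(cs,u,v,.268) for u,v in((370.5,124),(421,124),(424,264),(369,262))])
b=[onz(cs,*B(*p),.045) for p in((393,53),(577,60),(564,267),(370,263))];print("basket",*b,np.mean(b,0))
print("sizes",[np.linalg.norm(b[i]-b[(i+1)%4]) for i in range(4)])
print("beaker rim",onz(cs,*B(473,59),.105))
for n,c,F,ps in(("sc",cs,C,((378,376),(419,382),(411,462),(361,457))),("sd",cd,D,((630,366),(683,372),(664,455),(612,450)))):
    p=[onz(c,*F(*q),.09) for q in ps];print(n,*p,np.mean(p,0),[np.linalg.norm(p[i]-p[(i+1)%4]) for i in range(4)])
E
python3 m.py
```

```text
neck rim [ 0.6669 -0.1051  0.14  ]
rim L,R [ 0.6456 -0.1027  0.14  ] [ 0.6873 -0.1056  0.14  ]
belly LR z.04 [ 0.6286 -0.1272  0.035 ] [ 0.6965 -0.1323  0.035 ]
straight top L [0.6545 0.124  0.13  ] bot L [0.6583 0.1223 0.    ] top back [0.6795 0.1509 0.13  ] botfront [ 0.6753  0.1067 -0.    ]
shelf near front: low side [ 0.6438 -0.2058  0.25  ] top [ 0.6371 -0.2129  0.268 ] [0.6514 0.0203 0.268 ]
scene shelf corners [0.6634 0.2293 0.268 ] [0.8057 0.2287 0.268 ] [ 0.7791 -0.2036  0.268 ] [ 0.6437 -0.1985  0.268 ]
basket [0.3861 0.4753 0.045 ] [0.5941 0.4651 0.045 ] [0.5765 0.189  0.045 ] [0.3716 0.1939 0.045 ] [0.4821 0.3308 0.045 ]
sizes [np.float64(0.20833748792487317), np.float64(0.27665983175087755), np.float64(0.20492247545697131), np.float64(0.28178647250269356)]
beaker rim [0.4789 0.4168 0.105 ]
sc [ 0.4038 -0.3093  0.09  ] [ 0.4406 -0.3148  0.09  ] [ 0.4358 -0.3864  0.09  ] [ 0.392  -0.3821  0.09  ] [ 0.4181 -0.3481  0.09  ] [np.float64(0.03715983807489341), np.float64(0.07179217418592405), np.float64(0.04393593337980471), np.float64(0.0737243439012308)]
sd [ 0.4048 -0.3148  0.09  ] [ 0.4416 -0.3229  0.09  ] [ 0.4249 -0.3924  0.09  ] [ 0.3907 -0.3859  0.09  ] [ 0.4155 -0.354   0.09  ] [np.float64(0.037712316735071603), np.float64(0.07148443225973616), np.float64(0.03487162405720461), np.float64(0.07243530736421967)]
```

```bash
cat >> h.py <<'E'
from scipy.spatial.transform import Rotation as Ro
def target(lean,yaw):  # tool y horizontal, fingers lean to azimuth yaw
    return (Ro.from_euler('z',yaw,degrees=True)*Ro.from_euler('y',-lean,degrees=True)).as_matrix()@np.diag([-1,1,-1.])
def rv(T,R): return Ro.from_matrix(T@R.T).as_rotvec(degrees=True)
E
python3 -c "
from h import *
R=state()['tcp_rot'];print(rv(target(36,0),R),rv(target(36,20),R),rv(target(36,20)@np.diag([-1,-1,1]),R))"
```

```text
[ -7.89895791 -35.41430776  24.6092527 ] [ -1.65830864 -36.89272977  43.92109839] [  45.44086256   -2.26551235 -129.15948968]
```

Call:
step_arm:
  delta_pos:
    - [10,-30,20]
    - [25,-60,40]
    - [40,-90,60]
    - [55,-130,60]
    - [70,-160,60]
    - [82,-190,60]
    - [94,-220,60]
    - [106,-250,60]
    - [118,-280,60]
    - [130,-305,60]
    - [140,-330,50]
    - [140,-330,40]
    - [140,-330,40]
  rotation:
    - [-0.8,-3.5,2.5]
    - [-1.6,-7,5]
    - [-2.4,-10.5,7.4]
    - [-3.2,-14,9.8]
    - [-4,-17.7,12.3]
    - [-4.8,-21.2,14.8]
    - [-5.5,-24.8,17.2]
    - [-6.3,-28.3,19.7]
    - [-7.1,-32,22.1]
    - [-7.9,-35.4,24.6]
    - [-7.9,-35.4,24.6]
    - [-7.9,-35.4,24.6]
    - [-7.9,-35.4,24.6]

```text
time: 1.4
eef_pos: [0.4294, 0.2788, 0.2805]
tcp_rot: [[-0.81, 0.0, 0.586], [0.0, 1.0, -0.0], [-0.586, -0.0, -0.81]]
force: [0.4, 1.4, 0.8]
width: 0.0879
gripper_force: 0.0
```

Call:
step_arm:
  delta_pos:
    - [0,0,-35]
    - [0,0,-70]
    - [0,0,-105]
    - [0,0,-140]
    - [0,0,-155]
    - [0,0,-155]
  rotation:
    - [0,0,0]
    - [0,0,0]
    - [0,0,0]
    - [0,0,0]
    - [0,0,0]
    - [0,0,0]

```text
time: 2.0
eef_pos: [0.429, 0.2804, 0.1246]
tcp_rot: [[-0.81, -0.003, 0.586], [-0.004, 1.0, -0.0], [-0.586, -0.003, -0.81]]
force: [0.6, -0.1, 1.3]
width: 0.0878
gripper_force: 0.0
```

```bash
python3 -c "
from h import *
s=state();print(s['q'],s['eef_pos'],s['tcp_rot'][:,2],s['force'])
print(rv(target(38,0),s['tcp_rot']))"
```

```text
[-1.19123702  0.29938253  0.19180437  2.4006724   1.39555992  0.4738757
 -0.73131053] [0.42903531 0.28038982 0.12462   ] [ 5.86052157e-01 -1.83960854e-04 -8.10273309e-01] [ 0.56928249 -0.11542233  1.29236727]
[ 0.14723362 -2.12266278 -0.17828143]
```

Call:
step_arm:
  delta_pos:
    - [0,0,35]
    - [0,-10,70]
    - [10,-40,100]
    - [25,-75,120]
    - [40,-112,120]
    - [57,-150,120]
    - [75,-190,120]
    - [93,-230,120]
    - [110,-270,115]
    - [125,-310,110]
    - [140,-350,105]
    - [150,-375,103]
    - [155,-384,103]
    - [155,-384,103]
  rotation:
    - [0,0,0]
    - [0,0,0]
    - [0,0,0]
    - [0,0,0]
    - [0,0,0]
    - [0,0,0]
    - [0,0,0]
    - [0,0,0]
    - [0,0,0]
    - [0,0,0]
    - [0,0,0]
    - [0,0,0]
    - [0,0,0]
    - [0,0,0]

```text
time: 3.4
eef_pos: [0.5609, -0.0473, 0.2339]
tcp_rot: [[-0.82, -0.009, 0.572], [-0.002, 1.0, 0.014], [-0.572, 0.01, -0.82]]
force: [0.2, 0.4, 0.5]
width: 0.0879
gripper_force: 0.0
```

```bash
python3 -c "
from h import *
c,im=snap('wrist','pics/w1.png');print(c);s=state();print(s['eef_pos'],s['q'])
print(proj(c,[.667,-.104,.14]),proj(c,[.683,.132,.13]))"
```

```text
{'vertical_fov': 61.8681396137621, 'cx': 316.41177602995157, 'cy': 244.06344161687835, 'k1': -0.05218302569606481, 'pose': array([[-0.00938852,  0.65762155,  0.75328995,  0.42478305],
       [ 0.99989393, -0.00221457,  0.01439535, -0.04969551],
       [ 0.01113491,  0.7533452 , -0.657531  ,  0.31407248],
       [ 0.        ,  0.        ,  0.        ,  1.        ]])}
[ 0.56178974 -0.04981927  0.23425824] [-0.62762587  0.06920927  0.64441312  2.3048515  -0.31339005  0.1783563
  1.87060248]
[237.48497569 282.19834372] [535.73763331 282.10648185]
```

View pics/w1.png

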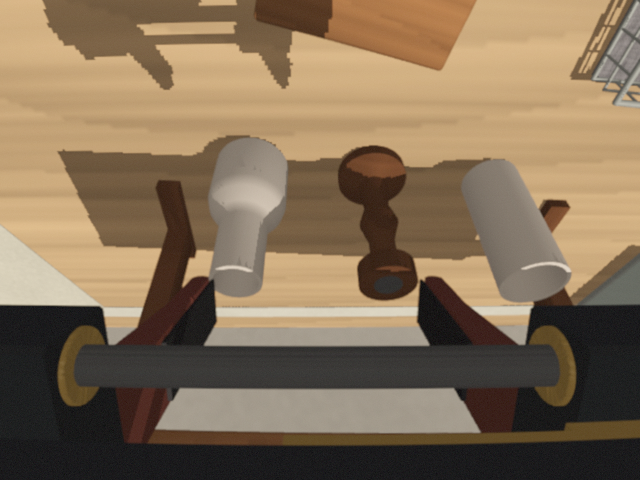

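The wrist view shows the neck rim centre at (238,280) and the straight rim centre at (533,281). The predictions were (237,282) and (536,282), so the estimates hold. The arm lagged because a joint is near its limit, so I'll let it catch up.

Call:
step_arm:
  delta_pos:
    - [0,0,0]
    - [0,0,0]
    - [5,0,-5]
    - [10,0,-10]
    - [18,0,-20]
    - [26,0,-32]
    - [35,0,-48]
    - [35,0,-48]
    - [35,0,-48]
  rotation:
    - [0,0,0]
    - [0,0,0]
    - [0,0,0]
    - [0,0,0]
    - [0,0,0]
    - [0,0,0]
    - [0,0,0]
    - [0,0,0]
    - [0,0,0]

```text
time: 4.35
eef_pos: [0.5945, -0.0466, 0.1837]
tcp_rot: [[-0.823, -0.009, 0.569], [-0.002, 1.0, 0.012], [-0.569, 0.009, -0.822]]
force: [0.2, -0.8, 0.2]
width: 0.0878
gripper_force: 0.0
```

```bash
python3 -c "
from h import *
s=state();print(s['eef_pos'],s['q'],s['tcp_rot'])"
```

```text
[ 0.59449292 -0.04659608  0.18366497] [-0.59464529  0.26092353  0.65764803  2.28234851 -1.35406916  0.17290911
  2.87096339] [[-0.82250124 -0.00875643  0.56869591]
 [-0.00204206  0.9999205   0.01244274]
 [-0.56875966  0.00907286 -0.82245373]]
```

```bash
cat > k.py <<'E'
from h import *
from scipy.optimize import least_squares
def fk(q,p):
    # p: d1,L1,L2,L3, o1, o7, a-offsets e1(elbow),w
    T=Ro.from_euler('z',q[0]+p[4]); x=np.array([0,0,p[0]])
    T=T*Ro.from_euler('y',p[8]*q[1])*Ro.from_euler('z',q[2]); x=x+T.apply([p[5],0,p[1]])
    T=T*Ro.from_euler('y',p[8]*q[3])*Ro.from_euler('z',q[4]); x=x+T.apply([p[6],0,p[2]])
    T=T*Ro.from_euler('y',p[8]*q[5])*Ro.from_euler('z',q[6]+p[7]); x=x+T.apply([0,0,p[3]])
    return x,T.as_matrix()
D=[([-1.235,.478,.022,1.556,-.012,1.109,-.083],[.290,.609,.241],[[-.903,.429,-.001],[.429,.903,-.001],[0,-.002,-1]]),
([-1.19123702,0.29938253,0.19180437,2.4006724,1.39555992,0.4738757,-0.73131053],[0.42903531,0.28038982,0.12462],[[-.81,-.003,.586],[-.004,1,0],[-.586,-.003,-.81]]),
([-0.59464529,0.26092353,0.65764803,2.28234851,-1.35406916,0.17290911,2.87096339],[0.59449292,-0.04659608,0.18366497],[[-.8225,-.0088,.5687],[-.002,.9999,.0124],[-.5688,.0091,-.8225]]),
([-0.62762587,0.06920927,0.64441312,2.3048515,-0.31339005,0.1783563,1.87060248],[.5618,-.0498,.2343],[[-.82,-.009,.572],[-.002,1,.014],[-.572,.01,-.82]])]
def fit():
    best=None
    for s in(1,-1):
      for o1 in(0,1.57,2.36,3.14,-1.57,-.8):
       for o7 in(0,1.57,3.14,-1.57):
        f=lambda p:np.concatenate([np.r_[fk(q,np.r_[p,s])[0]-x,.3*(fk(q,np.r_[p,s])[1]-np.array(R)).ravel()] for q,x,R in D])
        r=least_squares(f,[.36,.42,.4,.3,o1,0,0,o7])
        if best is None or r.cost<best[0]: best=(r.cost,np.r_[r.x,s],r.fun)
    return best
if __name__=="__main__":
    b=fit();np.set_printoptions(precision=4,suppress=True);print(b[0],b[1],abs(b[2]).max())
E
python3 k.py
```

```text
0.12843403364842412 [-0.1039  1.967  -0.4658  3.2106  2.6246  1.7273  0.9187  1.3349 -1.    ] 0.2137979783760846
```

```bash
python3 - <<'E'
import re
s=open('k.py').read()
s=s[:s.index("def fk")]+'''
def fk(q,p):
    S=p[8:15]; q=np.asarray(q)*S
    T=Ro.from_euler('z',q[0]+p[4]); x=np.array([0,0,p[0]])
    T=T*Ro.from_euler('yz',[0,0])*Ro.from_euler('y',q[1])*Ro.from_euler('z',q[2]); x=x+T.apply([p[5],0,p[1]])
    T=T*Ro.from_euler('y',q[3])*Ro.from_euler('z',q[4]); x=x+T.apply([p[6],0,p[2]])
    T=T*Ro.from_euler('y',q[5])*Ro.from_euler('z',q[6]+p[7]); x=x+T.apply([0,0,p[3]])
    return x,T.as_matrix()
'''+s[s.index("D=["):s.index("def fit")]+'''
def fit():
    import itertools
    best=[]
    for sg in itertools.product((1,-1),repeat=4):
      S=np.array([sg[0],1,sg[1],1,sg[2],1,sg[3]])
      for o1 in(0,1.57,3.14,-1.57):
       for o7 in(0,1.57,3.14,-1.57):
        f=lambda p:np.concatenate([np.r_[fk(q,np.r_[p,S])[0]-x,.3*(fk(q,np.r_[p,S])[1]-np.array(R)).ravel()] for q,x,R in D])
        r=least_squares(f,[.36,.42,.4,.3,o1,0,0,o7],max_nfev=40)
        best.append((r.cost,np.r_[r.x,S],abs(r.fun).max()))
    best.sort(key=lambda t:t[0]); return best[0]
if __name__=="__main__":
    b=fit();np.set_printoptions(precision=4,suppress=True);print(b[0],b[1],b[2]);np.save("p.npy",b[1])
'''
open('k.py','w').write(s)
E
time python3 k.py
```

```text
0.0008153693993205847 [ 0.3644  0.4886  0.4852  0.3227 -0.0818  0.0229  0.0097  1.5002 -1.
  1.     -1.      1.     -1.      1.     -1.    ] 0.014754517670733203
real	2m47.638s
user	2m47.948s
sys	0m0.159s
```

```bash
cat > k2.py <<'E'
from k import D,least_squares
from h import *
import json,os
def fk(q,p):
    q=np.asarray(q)*[-1,1,-1,1,-1,1,-1]
    d1,L1,L2,L3,o1,o7,b1,e,b2,w,b3,f,b4=p
    T=Ro.from_euler('z',q[0]+o1); x=T.apply([0,b1,d1])
    T=T*Ro.from_euler('y',q[1]); x=x+T.apply([0,b2,0]); T=T*Ro.from_euler('z',q[2]); x=x+T.apply([e,0,L1])
    T=T*Ro.from_euler('y',q[3]); x=x+T.apply([w,b3,0]); T=T*Ro.from_euler('z',q[4]); x=x+T.apply([0,0,L2])
    T=T*Ro.from_euler('y',q[5]); x=x+T.apply([f,b4,0]); T=T*Ro.from_euler('z',q[6]+o7); x=x+T.apply([0,0,L3])
    return x,T.as_matrix()
DD=list(D[:3])
if os.path.exists("d.json"): DD+=json.load(open("d.json"))
def fit():
    p0=np.array([.365,.49,.485,.32,0,1.57]+[0]*7)
    f=lambda p:np.concatenate([np.r_[fk(q,p)[0]-x,.3*(fk(q,p)[1]-np.array(R)).ravel()] for q,x,R in DD]+[.003*p[6:]])
    r=least_squares(f,p0); return r.x,r.fun
def ik(x,R,p,q0,wt=.02):
    lo=np.array([-2.96,-.34,-1.41,.24,-1.37,.17,-2.96])+.06;hi=np.array([2.96,2.1,1.46,2.44,4.51,1.92,2.96])-.06
    g=lambda q:np.r_[fk(q,p)[0]-x,.3*(fk(q,p)[1]-R).ravel(),wt*.1*(q-q0)]
    r=least_squares(g,np.clip(q0,lo+.01,hi-.01),bounds=(lo,hi)); X,M=fk(r.x,p); return r.x,np.linalg.norm(X-x),np.linalg.norm(M-R)
if __name__=="__main__":
    np.set_printoptions(precision=4,suppress=True)
    p,r=fit();print(p,abs(r).max())
    for n,x,y in (("neckgrasp",[.667,-.104,.117],0),("neckstand",[.62,-.104,.182],0),("str",[.683,.131,.1],0),("strst",[.636,.131,.165],0),("b1",[.54,.265,.15],0),("b2",[.435,.275,.13],0)):
      for lean in (36,42):
        for q0 in ([-.3 if y<0 else 0,.7,0,1.9,0,.5,1.5],[0,.7,0,1.9,0,.5,-1.5],[0,.7,0,1.9,3.1,.5,-1.5]):
          for fl in(1,-1):
            q,a,b=ik(x,target(lean,y)@np.diag([fl,fl,1]),p,np.array(q0))
            if a<.004 and b<.03: print(n,lean,fl,q,round(a,4),round(b,3))
E
python3 k2.py
```

```text
[ 0.2804  0.5483  0.4711  0.3193 -0.0001  1.5706 -0.0164 -0.0045 -0.0164
 -0.0012 -0.0296 -0.0015 -0.0007] 0.00020110351900716358
neckgrasp 36 1 [ 0.7023  0.5788 -0.7718  2.0881  1.7212  0.3066  0.0944] 0.0001 0.001
neckgrasp 36 1 [ 0.5955  0.5348 -0.6302  2.0952  1.7719  0.23    0.004 ] 0.0 0.0
neckgrasp 36 -1 [ 0.9305  0.7504 -1.1146  2.0751  1.7008  0.5499 -2.9   ] 0.0001 0.001
neckgrasp 36 1 [-0.2148  0.4804  0.374   2.1504  4.2706  0.23   -2.6932] 0.0001 0.001
neckgrasp 36 -1 [-0.2921  0.4976  0.4745  2.1552  4.3144  0.2768  0.3868] 0.0 0.0
neckgrasp 42 1 [ 0.989   0.8199 -1.1831  2.1373  1.9966  0.613   0.0222] 0.0 0.0
neckgrasp 42 1 [ 0.6689  0.5704 -0.7096  2.1544  2.3145  0.3245 -0.4942] 0.0 0.0
neckgrasp 42 1 [ 0.1862  0.4692 -0.1143  2.1859  3.2165  0.2415 -1.5466] 0.0 0.0
neckgrasp 42 -1 [-0.5088  0.6085  0.776   2.2332  4.0389  0.5385  0.5807] 0.0 0.0
neckstand 36 1 [ 0.7843  0.3909 -0.8121  2.1488  1.2632  0.23    0.4917] 0.0001 0.001
neckstand 36 1 [ 0.7843  0.3911 -0.8123  2.1493  1.2682  0.23    0.4866] 0.0001 0.0
neckstand 36 -1 [ 0.7843  0.3908 -0.8121  2.1488  1.2
[... 1975 characters left out ...]
44] 0.0 0.0
b1 42 1 [-0.5057  0.3728 -0.3764  2.2582  1.6303  0.6465 -0.7   ] 0.0 0.0
b1 42 -1 [-1.7236  0.7685  1.2473  2.3285  4.3142  0.23   -0.4691] 0.0 0.0
b2 36 1 [-0.6042  0.3161 -0.4535  2.3605  1.432   0.6657 -0.7056] 0.0001 0.0
b2 36 1 [-0.6201  0.3139 -0.4355  2.3617  1.431   0.6598 -0.7066] 0.0 0.0
b2 36 1 [-0.4858  0.3382 -0.5888  2.3533  1.4462  0.7138 -0.7049] 0.0 0.0
b2 42 1 [-0.2092  0.5    -0.9999  2.38    1.6237  1.034  -0.8549] 0.0002 0.001
b2 42 1 [-0.2132  0.4977 -0.9948  2.38    1.6231  1.0309 -0.8556] 0.0003 0.001
b2 42 1 [-0.2073  0.5014 -1.0025  2.38    1.6243  1.036  -0.855 ] 0.0002 0.0
b2 42 -1 [-0.2115  0.4991 -0.9971  2.38    1.6237  1.0327  2.2859] 0.0003 0.001
```

```bash
cat > sim.py <<'E'
from k2 import *
np.set_printoptions(precision=2,suppress=True)
P,_=fit()
LO=np.array([-2.96,-.34,-1.41,.24,-1.37,.17,-2.96]);HI=np.array([2.96,2.1,1.46,2.44,4.51,1.92,2.96])
def err(q,x,R):
    X,M=fk(q,P); return np.r_[x-X,Ro.from_matrix(R@M.T).as_rotvec()]
def jac(q):
    X,M=fk(q,P);J=np.zeros((6,7))
    for i in range(7):
        d=np.zeros(7);d[i]=1e-5;a,B=fk(q+d,P);J[:,i]=np.r_[(a-X)/1e-5,Ro.from_matrix(B@M.T).as_rotvec()/1e-5]
    return J
def go(q,x,R,n=25):
    X,M=fk(q,P);w=Ro.from_matrix(R@M.T).as_rotvec();mm=9;vm=0
    for k in range(1,n+1):
        xt=X+(x-X)*k/n;Rt=(Ro.from_rotvec(w*k/n)).as_matrix()@M;q1=q.copy()
        for _ in range(4):
            J=jac(q);q=q+J.T@np.linalg.solve(J@J.T+1e-5*np.eye(6),err(q,xt,Rt))
            q=np.clip(q,LO,HI)
        mm=min(mm,(q-LO).min(),(HI-q).min());vm=max(vm,abs(q-q1).max())
    e=err(q,x,R);return q,mm,vm,np.linalg.norm(e[:3]),np.linalg.norm(e[3:])
def run(q,wps,show=True):
    q=np.array(q);
    for x,l,y in wps:
        q,m,v,a,b=go(q,np.array(x),target(l,y))
        if show: print(x,l,y,q,"marg %.2f dq/row %.2f err %.4f %.3f"%(m,v,a,b))
    return q
E
cat > t.py <<'E'
from sim import *
b=D[1][0];c=D[2][0]
print("check");run(b,[([.43,.28,.25],36,0),([.585,-.104,.23],36,0)])
for l,y in((36,-25),(42,-20),(42,-30),(45,0),(45,15)):
    print("plan",l,y)
    run(c,[([.45,.1,.26],36,0),([.45,.2,.26],l,y),([.6,-.08,.2],l,y),([.667,-.104,.117],l,y),([.667,-.104,.137],l,y),([.56,-.07,.2],l,y),([.53,.26,.25],l,y),([.53,.26,.12],l,y)])
E
python3 t.py
```

```text
check
[0.43, 0.28, 0.25] 36 0 [-1.18  0.03  0.16  2.29  0.91  0.68 -0.14] marg 0.04 dq/row 0.03 err 0.0000 0.000
[0.585, -0.104, 0.23] 36 0 [-0.13  0.14  0.26  2.24 -0.61  0.17  2.25] marg 0.00 dq/row 0.26 err 0.0000 0.000
plan 36 -25
[0.45, 0.1, 0.26] 36 0 [ 0.78 -0.18 -1.17  2.37  0.29  0.28  0.89] marg 0.00 dq/row 3.87 err 0.0000 0.000
[0.45, 0.2, 0.26] 36 -25 [ 1.12 -0.34 -1.41  2.22  0.36  0.6   0.15] marg 0.00 dq/row 0.05 err 0.1727 0.350
[0.6, -0.08, 0.2] 36 -25 [ 0.84  0.49 -1.2   2.15  1.44  0.8  -0.15] marg 0.00 dq/row 0.31 err 0.0000 0.000
[0.667, -0.104, 0.117] 36 -25 [ 0.72  0.71 -1.04  2.06  1.68  0.84 -0.25] marg 0.22 dq/row 0.01 err 0.0000 0.000
[0.667, -0.104, 0.137] 36 -25 [ 0.74  0.68 -1.06  2.05  1.62  0.84 -0.21] marg 0.35 dq/row 0.00 err 0.0000 0.000
[0.56, -0.07, 0.2] 36 -25 [ 0.88  0.42 -1.24  2.23  1.42  0.77 -0.2 ] marg 0.17 dq/row 0.01 err 0.0000 0.000
[0.53, 0.26, 0.25] 36 -25 [ 0.08  0.54 -1.24  1.97  1.21  1.32 -0.53] marg 0.12 dq/row 0.03 err 0.0000 0.000
[0.53, 0.26, 0.12] 36 -25 [-0.06  0.73 -1.09  2.07  1.42  1.28 -0.78] marg 0.18 dq/row 0.01 err 0.0
[... 2833 characters left out ...]
 0.54] marg 0.00 dq/row 0.06 err 0.0540 0.168
[0.6, -0.08, 0.2] 45 15 [ 1.16  0.5  -1.15  2.23  1.96  0.17  0.15] marg 0.00 dq/row 0.27 err 0.0160 0.050
[0.667, -0.104, 0.117] 45 15 [ 1.06  0.81 -1.1   2.12  2.12  0.3   0.18] marg 0.01 dq/row 0.02 err 0.0000 0.000
[0.667, -0.104, 0.137] 45 15 [ 1.05  0.74 -1.08  2.11  2.06  0.25  0.19] marg 0.08 dq/row 0.00 err 0.0000 0.000
[0.56, -0.07, 0.2] 45 15 [ 1.29  0.5  -1.29  2.31  2.01  0.17  0.1 ] marg 0.00 dq/row 0.01 err 0.0028 0.009
[0.53, 0.26, 0.25] 45 15 [ 0.46  0.4  -1.38  2.25  1.62  0.72 -0.23] marg 0.00 dq/row 0.04 err 0.0000 0.000
[0.53, 0.26, 0.12] 45 15 [ 0.23  0.72 -1.19  2.34  2.04  0.98 -0.55] marg 0.04 dq/row 0.02 err 0.0000 0.000
```

```bash
cat > t.py <<'E'
from sim import *
c=D[2][0]
for l,y in((36,-25),(40,-25),(36,-35),(36,20),(36,30)):
    print("plan",l,y)
    q=run(c,[([.56,-.03,.25],5,0),([.58,-.08,.24],5,y),([.6,-.085,.21],l,y),([.667,-.104,.117],l,y),([.667,-.104,.137],l,y),([.56,-.07,.2],l,y),([.54,.2,.27],l,y),([.54,.26,.25],l,y),([.54,.26,.12],l,y)])
E
python3 t.py
```

```text
plan 36 -25
[0.56, -0.03, 0.25] 5 0 [-0.99  0.5   1.28  1.93 -0.59  1.04  2.11] marg 0.04 dq/row 0.14 err 0.0000 0.000
[0.58, -0.08, 0.24] 5 -25 [-0.88  0.63  1.33  1.89 -0.7   1.09  1.83] marg 0.13 dq/row 0.01 err 0.0000 0.000
[0.6, -0.085, 0.21] 36 -25 [-1.11  0.48  1.27  2.25 -0.99  0.23  2.03] marg 0.06 dq/row 0.05 err 0.0000 0.000
[0.667, -0.104, 0.117] 36 -25 [-0.52  0.51  0.56  2.16 -1.37  0.17  2.52] marg 0.00 dq/row 0.06 err 0.0671 0.232
[0.667, -0.104, 0.137] 36 -25 [-0.69  0.55  0.79  2.15 -1.37  0.17  2.43] marg 0.00 dq/row 0.01 err 0.0264 0.091
[0.56, -0.07, 0.2] 36 -25 [-1.24  0.49  1.38  2.34 -1.16  0.23  2.18] marg 0.00 dq/row 0.03 err 0.0000 0.000
[0.54, 0.2, 0.27] 36 -25 [-1.84  0.6   1.46  2.13 -0.2   0.55  0.79] marg 0.00 dq/row 0.07 err 0.0169 0.031
[0.54, 0.26, 0.25] 36 -25 [-1.82  0.68  1.4   2.07 -0.25  0.58  0.72] marg 0.00 dq/row 0.00 err 0.0000 0.000
[0.54, 0.26, 0.12] 36 -25 [-1.65  0.8   1.12  2.16 -0.38  0.33  0.69] marg 0.07 dq/row 0.01 err 0.0000 0.000
plan 40 -25
[0.56, -0.03, 0.25] 5 0 [-0.99  0.5   1.28  1.93 -0.59  1.04  2.11] marg 0.04 dq/row 0.14
[... 3176 characters left out ...]
 2.96] marg 0.00 dq/row 0.16 err 0.0001 0.177
[0.667, -0.104, 0.117] 36 30 [ 0.69  0.58 -0.56  1.98 -0.64  0.24  2.96] marg 0.00 dq/row 0.03 err 0.0000 0.002
[0.667, -0.104, 0.137] 36 30 [ 0.67  0.54 -0.54  1.98 -0.63  0.28  2.94] marg 0.00 dq/row 0.00 err 0.0000 0.000
[0.56, -0.07, 0.2] 36 30 [ 0.84  0.3  -0.69  2.17 -0.73  0.34  2.96] marg 0.00 dq/row 0.01 err 0.0000 0.002
[0.54, 0.2, 0.27] 36 30 [-0.02  0.08 -0.43  2.19 -0.07  0.25  1.72] marg 0.02 dq/row 0.08 err 0.0000 0.000
[0.54, 0.26, 0.25] 36 30 [-0.32  0.13 -0.27  2.18  0.3   0.21  1.25] marg 0.04 dq/row 0.02 err 0.0000 0.000
[0.54, 0.26, 0.12] 36 30 [-0.18  0.39 -0.45  2.27  2.18  0.22 -0.58] marg 0.00 dq/row 0.53 err 0.0000 0.000
```

```bash
cat > t.py <<'E'
from sim import *
c=D[2][0]
for l,y in((36,-20),(36,-28),(40,-28)):
    print("plan",l,y)
    q=run(c,[([.56,-.03,.25],15,0),([.55,.1,.27],8,0),([.55,.27,.27],8,0),([.55,.27,.26],l,y),([.6,-.06,.22],l,y),([.667,-.104,.117],l,y),([.667,-.104,.137],l,y),([.56,-.07,.2],l,y),([.54,.26,.25],l,y),([.54,.26,.12],l,y),([.5,.26,.2],l,y),([.6,.13,.22],l,y),([.683,.131,.1],l,y),([.59,.131,.2],l,y),([.435,.275,.25],l,y),([.435,.275,.1],l,y)])
E
python3 t.py
```

```text
plan 36 -20
[0.56, -0.03, 0.25] 15 0 [-1.12  0.41  1.36  2.06 -0.63  0.81  2.14] marg 0.03 dq/row 0.11 err 0.0000 0.000
[0.55, 0.1, 0.27] 8 0 [-1.33  0.52  1.41  1.95 -0.61  1.03  1.9 ] marg 0.05 dq/row 0.01 err 0.0000 0.000
[0.55, 0.27, 0.27] 8 0 [-1.49  0.65  1.37  1.83 -0.69  1.11  1.66] marg 0.05 dq/row 0.01 err 0.0000 0.000
[0.55, 0.27, 0.26] 36 -20 [-1.83  0.74  1.46  2.06 -0.48  0.59  1.02] marg 0.00 dq/row 0.03 err 0.0133 0.023
[0.6, -0.06, 0.22] 36 -20 [-1.09  0.33  1.13  2.26 -0.35  0.17  1.49] marg 0.00 dq/row 0.06 err 0.0031 0.010
[0.667, -0.104, 0.117] 36 -20 [-0.29  0.45  0.3   2.16 -1.37  0.17  2.71] marg 0.00 dq/row 0.26 err 0.0889 0.314
[0.667, -0.104, 0.137] 36 -20 [-0.49  0.47  0.56  2.15 -1.37  0.17  2.6 ] marg 0.00 dq/row 0.01 err 0.0522 0.179
[0.56, -0.07, 0.2] 36 -20 [-1.2   0.4   1.32  2.36 -1.22  0.18  2.35] marg 0.00 dq/row 0.04 err 0.0000 0.000
[0.54, 0.26, 0.25] 36 -20 [-1.85  0.73  1.46  2.1  -0.48  0.55  1.01] marg 0.00 dq/row 0.07 err 0.0107 0.019
[0.54, 0.26, 0.12] 36 -20 [-1.67  0.81  1.15  2.19 -0.62  0.28  1.01] marg 0.01 dq/row 0.01 err 0.0000 0.00
[... 3470 characters left out ...]
 0.75] marg 0.01 dq/row 0.01 err 0.0000 0.000
[0.5, 0.26, 0.2] 40 -28 [-1.91  0.87  1.43  2.17 -0.45  0.51  0.74] marg 0.03 dq/row 0.01 err 0.0000 0.000
[0.6, 0.13, 0.22] 40 -28 [-1.57  0.69  1.34  2.16 -0.38  0.34  0.96] marg 0.03 dq/row 0.02 err 0.0000 0.000
[0.683, 0.131, 0.1] 40 -28 [-1.22  0.85  0.97  2.05 -0.48  0.17  0.96] marg 0.00 dq/row 0.02 err 0.0073 0.023
[0.59, 0.131, 0.2] 40 -28 [-1.56  0.71  1.31  2.2  -0.41  0.29  0.95] marg 0.00 dq/row 0.02 err 0.0000 0.000
[0.435, 0.275, 0.25] 40 -28 [-2.15  0.69  1.46  2.19 -0.05  0.63  0.36] marg 0.00 dq/row 0.04 err 0.0185 0.038
[0.435, 0.275, 0.1] 40 -28 [-1.92  0.86  1.14  2.29 -0.21  0.33  0.28] marg 0.01 dq/row 0.01 err 0.0000 0.000
```

```bash
cat > t.py <<'E'
from sim import *
q=run(D[0][0],[([.42,.305,.302],36,0),([.43,.28,.282],36,0),([.43,.28,.127],36,0)])
print("real",np.array(D[1][0]))
c=np.array(D[2][0])
for w in [
 [([.5,.0,.25],20,0),([.45,.25,.3],0,-20),([.55,.25,.28],0,-60)],
 [([.56,-.03,.25],15,0),([.55,.1,.3],0,0),([.35,.5,.3],0,0),([.35,.5,.3],0,-60)],
 [([.56,-.03,.25],15,-25),([.56,-.03,.25],0,-60),([.55,.27,.27],30,-60)],
 [([.56,-.03,.3],20,0),([.7,-.03,.3],0,0),([.7,.2,.3],0,0),([.55,.27,.27],10,-60)]]:
    print();run(c,w)
E
python3 t.py
```

```text
[0.42, 0.305, 0.302] 36 0 [-1.23 -0.02  0.14  2.2   0.8   0.81 -0.04] marg 0.24 dq/row 0.04 err 0.0000 0.000
[0.43, 0.28, 0.282] 36 0 [-1.2  -0.02  0.17  2.25  0.84  0.74 -0.05] marg 0.19 dq/row 0.00 err 0.0000 0.000
[0.43, 0.28, 0.127] 36 0 [-1.21  0.3   0.21  2.4   1.39  0.47 -0.73] marg 0.04 dq/row 0.04 err 0.0000 0.000
real [-1.19  0.3   0.19  2.4   1.4   0.47 -0.73]

[0.5, 0.0, 0.25] 20 0 [ 0.64  0.08 -0.81  2.15  0.2   0.6   1.26] marg 0.00 dq/row 4.59 err 0.0000 0.000
[0.45, 0.25, 0.3] 0 -20 [ 0.14  0.28 -0.92  1.81  0.24  1.17  0.37] marg 0.30 dq/row 0.05 err 0.0000 0.000
[0.55, 0.25, 0.28] 0 -60 [-0.    0.42 -0.71  1.65  0.29  1.19 -0.26] marg 0.50 dq/row 0.03 err 0.0000 0.000

[0.56, -0.03, 0.25] 15 0 [-1.12  0.41  1.36  2.06 -0.63  0.81  2.14] marg 0.03 dq/row 0.11 err 0.0000 0.000
[0.55, 0.1, 0.3] 0 0 [-1.22  0.55  1.36  1.81 -0.56  1.25  1.87] marg 0.07 dq/row 0.02 err 0.0000 0.000
[0.35, 0.5, 0.3] 0 0 [-1.91  0.72  1.41  1.7  -0.73  1.37  1.2 ] marg 0.00 dq/row 0.04 err 0.0000 0.000
[0.35, 0.5, 0.3] 0 -60 [-1.91  0.77  1.46  1.7  -0.78  1.41  0.19] marg 0.00 dq/row 0.04 err 0.0027 0.005

[0.56, -0.03, 0.25] 15 -25 [-1.19  0.55  1.46  2.05 -0.66  0.86  1.72] marg 0.00 dq/row 0.13 err 0.0069 0.013
[0.56, -0.03, 0.25] 0 -60 [-0.97  0.72  1.44  1.87 -0.76  1.26  1.23] marg 0.00 dq/row 0.02 err 0.0000 0.000
[0.55, 0.27, 0.27] 30 -60 [-1.63  0.92  1.46  1.75 -0.44  1.13  0.39] marg 0.00 dq/row 0.04 err 0.0010 0.002

[0.56, -0.03, 0.3] 20 0 [-1.35  0.21  1.46  2.06 -0.37  0.74  1.91] marg 0.00 dq/row 0.11 err 0.0192 0.036
[0.7, -0.03, 0.3] 0 0 [-0.65  0.67  1.03  1.46 -0.58  1.34  1.99] marg 0.06 dq/row 0.07 err 0.0000 0.000
[0.7, 0.2, 0.3] 0 0 [-0.93  0.72  1.03  1.39 -0.62  1.37  1.67] marg 0.42 dq/row 0.01 err 0.0000 0.000
[0.55, 0.27, 0.27] 10 -60 [-1.49  0.83  1.46  1.74 -0.7   1.28  0.63] marg 0.00 dq/row 0.05 err 0.0038 0.007
```

```bash
nproc
cat > s.py <<'E'
from sim import *
import sim,multiprocessing as mp,time
def score(a):
    seed=a; rg=np.random.default_rng(seed); q=np.array(D[2][0]); w=[]
    for i in range(rg.integers(1,4)):
        w.append(([rg.uniform(.42,.6),rg.uniform(-.2,.4),rg.uniform(.24,.4)],rg.uniform(0,25),rg.uniform(-80,60)))
    ln=rg.uniform(34,44); yn=rg.uniform(-28,25); ys=rg.uniform(-25,25); b1=rg.uniform(-30,40); b2=rg.uniform(-30,40)
    q0=q;vm=0
    for k,(x,l,y) in enumerate(w):
        q,m,v,e,f=go(q,np.array(x),target(l,y),14)
        if e>.003 or f>.02 or v>.5: return (-1,)
        if k>0 and m<.0: return (-1,)
    sn,cn=np.sin(np.radians(yn)),np.cos(np.radians(yn)); mm=9
    h=.6*.08*np.array([cn,sn,0])+[0,0,-.065]
    g=np.array([.667,-.104,.117]); mis=[(g-h,ln,yn),(g,ln,yn),(g+[-.11,0,.06],ln,yn),([.53,.2,.3],ln,b1),([.54,.265,.12],ln,b1),([.5,.25,.2],ln,b1)]
    sn,cn=np.sin(np.radians(ys)),np.cos(np.radians(ys)); h=.6*.08*np.array([cn,sn,0])+[0,0,-.065];g=np.array([.683,.131,.1])
    mis+=[(g-h,ln,ys),(g,ln,ys),(g+[-.11,0,.06],ln,ys),([.48,.26,.3],ln,b2),([.435,.275,.105],ln,b2)]
    for x,l,y in mis:
        q,m,v,e,f=go(q,np.array(x),target(l,y),14); mm=min(mm,m)
        if e>.002 or f>.01 or mm<.03 or v>.25: return (mm-1 if e<.002 else -1,)
        vm=max(vm,v)
    return mm,vm,w,ln,yn,ys,b1,b2
if __name__=="__main__":
    t=time.time();best=[]
    with mp.Pool() as po:
        for i,r in enumerate(po.imap_unordered(score,range(100000),chunksize=4)):
            if len(r)>2: best.append(r)
            if time.time()-t>200 or len(best)>=12: break
        po.terminate()
    best.sort(key=lambda r:-r[0]); print(i)
    for r in best[:4]: print(r)
E
OMP_NUM_THREADS=1 python3 s.py
```

```text
4
1624
```

```bash
cat > t.py <<'E'
from sim import *
c=np.array(D[2][0]);G=([.667,-.104,.117])
for w in [
 [([.562,-.05,.234],35,0),([.43,.28,.247],36,0)],
 [([.562,-.05,.234],30,0),([.43,.28,.247],30,0)],
 [([.562,-.05,.234],30,-20),([.43,.28,.247],30,-20)],
 [([.562,.1,.234],30,20),([.43,.28,.247],30,0)],
 [([.6,.1,.234],35,0),([.55,.28,.247],30,0),([.43,.28,.247],30,-20)]]:
    print();run(c,w)
print("\nfrom basket")
for l,yb,y in((36,-40,-25),(36,-25,-25),(36,-60,-25)):
    run(D[1][0],[([.43,.28,.25],36,yb),([.55,.2,.27],l,yb),([.6,-.06,.22],l,y),(G,l,y)]);print()
E
python3 t.py
```

```text
[0.562, -0.05, 0.234] 35 0 [-1.16  0.14  1.26  2.32 -0.82  0.23  2.38] marg 0.00 dq/row 0.04 err 0.0000 0.000
[0.43, 0.28, 0.247] 36 0 [ 0.04 -0.3  -1.03  2.44  4.51  0.17 -2.96] marg 0.00 dq/row 4.78 err 0.2182 1.131

[0.562, -0.05, 0.234] 30 0 [-1.17  0.23  1.33  2.26 -0.76  0.39  2.32] marg 0.01 dq/row 0.04 err 0.0000 0.000
[0.43, 0.28, 0.247] 30 0 [ 1.14 -0.34 -1.41  2.21 -0.15  0.45  0.98] marg 0.00 dq/row 4.84 err 0.1764 0.348

[0.562, -0.05, 0.234] 30 -20 [-1.32  0.47  1.46  2.25 -0.82  0.45  1.96] marg 0.00 dq/row 0.07 err 0.0270 0.051
[0.43, 0.28, 0.247] 30 -20 [-2.13  0.43  1.44  2.19  0.06  0.64  0.42] marg 0.00 dq/row 0.09 err 0.0000 0.000

[0.562, 0.1, 0.234] 30 20 [-1.25  0.17  1.12  2.24 -0.7   0.38  2.35] marg 0.01 dq/row 0.04 err 0.0000 0.000
[0.43, 0.28, 0.247] 30 0 [ 0.25  0.27 -1.33  2.16  0.99  0.89 -0.12] marg 0.00 dq/row 2.98 err 0.0000 0.000

[0.6, 0.1, 0.234] 35 0 [-1.43  0.41  1.32  2.23 -0.97  0.31  2.19] marg 0.00 dq/row 0.04 err 0.0000 0.000
[0.55, 0.28, 0.247] 30 0 [-1.77  0.65  1.46  2.1  -0.8   0.58  1.68] marg 0.00 dq/row 0.03 err 0.0051 0.009
[0.43, 
[... 734 characters left out ...]
marg 0.30 dq/row 0.01 err 0.0000 0.000
[0.6, -0.06, 0.22] 36 -25 [-0.62  0.2   0.49  2.22  0.87  0.32  0.19] marg 0.15 dq/row 0.02 err 0.0000 0.000
[0.667, -0.104, 0.117] 36 -25 [-0.31  0.48  0.3   2.13  1.62  0.17 -0.52] marg 0.00 dq/row 0.08 err 0.0033 0.010

[0.43, 0.28, 0.25] 36 -60 [-1.22  0.34  0.23  1.91  0.5   1.25 -0.71] marg 0.05 dq/row 0.08 err 0.0000 0.000
[0.55, 0.2, 0.27] 36 -60 [-1.02  0.37  0.32  1.83  0.55  1.16 -0.48] marg 0.53 dq/row 0.01 err 0.0000 0.000
[0.6, -0.06, 0.22] 36 -25 [-0.58  0.2   0.44  2.22  0.89  0.33  0.17] marg 0.16 dq/row 0.05 err 0.0000 0.000
[0.667, -0.104, 0.117] 36 -25 [-0.31  0.48  0.3   2.13  1.62  0.17 -0.52] marg 0.00 dq/row 0.07 err 0.0030 0.009
```

Call:
step_arm:
  delta_pos:
    - [-10,5,10]
    - [-20,15,20]
    - [-30,30,40]
    - [-40,50,60]
    - [-50,70,75]
    - [-60,90,85]
    - [-70,104,88]
    - [-70,104,88]
    - [-70,104,88]
  rotation:
    - [0,4,0]
    - [0,8,0]
    - [0,12,0]
    - [0,16,0]
    - [0,20,0]
    - [0,24,0]
    - [0,26,0]
    - [0,26,0]
    - [0,26,0]

```text
time: 5.25
eef_pos: [0.5242, 0.0553, 0.2721]
tcp_rot: [[-0.988, -0.002, 0.152], [-0.001, 1.0, 0.01], [-0.152, 0.01, -0.988]]
force: [0.6, -0.7, -0.2]
width: 0.0879
gripper_force: 0.0
```

```bash
cat > st.py <<'E'
from sim import *
import sys
s=state();print("q",s['q'],"pos",s['eef_pos'],"t",s['time'],"w",s['width'],"gf",s['gripper_force'],"F",s['force'])
R=s['tcp_rot'];z=R[:,2];print("lean",np.degrees(np.arccos(-z[2])),"zdir",z,"ydir",R[:,1])
E
python3 st.py; python3 -c "
from sim import *
run(D[2][0],[([.55,0,.27],10,0)])"
```

```text
q [-1.35  0.33  1.37  2.03 -0.42  0.93  1.8 ] pos [0.52 0.06 0.27] t 5.25 w 0.08789732214424836 gf 0.0 F [ 0.64 -0.66 -0.18]
lean 8.772882822277047 zdir [ 0.15  0.01 -0.99] ydir [-0.    1.    0.01]
[0.55, 0, 0.27] 10 0 [-1.18  0.44  1.41  2.   -0.58  0.96  2.05] marg 0.04 dq/row 0.13 err 0.0000 0.000
```

```bash
cat > s2.py <<'E'
from sim import *
import multiprocessing as mp,time
q0=np.array(state()['q'])
def leg(a):
    seed,q=a; rg=np.random.default_rng(seed)
    w=[]
    for i in range(2):
        r=rg.uniform(.45,.85);az=rg.uniform(-.5,1.2);z=rg.uniform(.28,.6)
        if r*np.cos(az)>.55: z=max(z,.42)
        w.append(([round(r*np.cos(az),2),round(r*np.sin(az),2),round(z,2)],round(rg.uniform(-20,40)),round(rg.uniform(-80,80))))
    w.append(([.5,.2,.3],5,0)); q=np.array(q);mm=9
    for x,l,y in w:
        q,m,v,e,f=go(q,np.array(x),target(l,y),14)
        if e>.002 or f>.01 or v>.3 or m<.02: return (9,)
    return q[2],w,q
if __name__=="__main__":
    q=go(q0,np.array([.5,.2,.3]),target(5,0))[0];print(q)
    with mp.Pool() as po:
      for it in range(3):
        R=[]; t=time.time()
        for r in po.imap_unordered(leg,[(it*100000+i,q) for i in range(3000)],chunksize=4):
            if len(r)>1: R.append(r)
            if time.time()-t>60: break
        R.sort(key=lambda r:r[0]); print(len(R),R[0] if R else None); 
        if not R: break
        q=R[0][2]
        if q[2]<-.2: break
      po.terminate()
E
OMP_NUM_THREADS=1 timeout 400 python3 s2.py
```

```text
[-1.57  0.42  1.4   1.92 -0.45  1.1   1.57]
```

```bash
pkill -f s2.py; sed -i "s/^q0=.*/q0=np.array([-1.35,.33,1.37,2.03,-.42,.93,1.8])/; s/>60: break/>35: break/" s2.py
OMP_NUM_THREADS=1 timeout 150 python3 s2.py
```

```text
[-1.57  0.42  1.4   1.92 -0.45  1.1   1.57]
```

```bash
pkill -f s2.py; sed -i "s/print(len(R),R\[0\] if R else None)/print(len(R),R[0] if R else None,flush=True)/; s/      po.terminate()/      import os;os._exit(0)/; s/ \[(it\*100000/ [(it*100000/" s2.py
sed -i "s/range(3000)\],chunksize=4/range(3000)],chunksize=2/" s2.py
OMP_NUM_THREADS=1 timeout 130 python3 -u s2.py
```

```text
[-1.57  0.42  1.4   1.92 -0.45  1.1   1.57]
42 (np.float64(0.8172325104910003), [([np.float64(0.6), np.float64(-0.1), 0.42], -12, 10), ([np.float64(0.63), np.float64(-0.19), 0.42], 32, 22), ([0.5, 0.2, 0.3], 5, 0)], array([-1.22,  0.18,  0.82,  1.9 , -0.11,  1.03,  1.2 ]))
```

```bash
pkill -f s2.py
cat > t.py <<'E'
from sim import *
q=np.array([-1.35,.33,1.37,2.03,-.42,.93,1.8])
L=[([.6,-.1,.42],-12,10),([.63,-.19,.42],32,22),([.5,.2,.3],5,0)]
print("A");run(q,L*4)
print("B");run(q,[([.55,-.1,.42],-12,10),([.63,-.19,.42],36,25),([.5,.2,.42],0,0)]*4)
print("C");run(q,[([.52,-.1,.42],-10,10),([.66,-.19,.45],45,40),([.5,.2,.42],0,0)]*3)
E
python3 t.py
```

```text
A
[0.6, -0.1, 0.42] -12 10 [-0.61  0.56  1.11  1.37 -0.37  1.68  2.2 ] marg 0.10 dq/row 0.03 err 0.0000 0.000
[0.63, -0.19, 0.42] 32 22 [-0.47  0.21  1.02  1.75 -0.72  1.02  2.77] marg 0.19 dq/row 0.04 err 0.0000 0.000
[0.5, 0.2, 0.3] 5 0 [-1.21  0.18  0.79  1.9  -0.11  1.03  1.2 ] marg 0.26 dq/row 0.09 err 0.0000 0.000
[0.6, -0.1, 0.42] -12 10 [-0.5   0.47  0.85  1.36 -0.25  1.65  2.07] marg 0.27 dq/row 0.04 err 0.0000 0.000
[0.63, -0.19, 0.42] 32 22 [-0.29  0.17  0.77  1.74 -0.65  0.98  2.7 ] marg 0.26 dq/row 0.05 err 0.0000 0.000
[0.5, 0.2, 0.3] 5 0 [-0.92  0.16  0.45  1.89 -0.03  1.04  1.11] marg 0.33 dq/row 0.08 err 0.0000 0.000
[0.6, -0.1, 0.42] -12 10 [-0.37  0.42  0.61  1.35 -0.15  1.64  1.98] marg 0.28 dq/row 0.04 err 0.0000 0.000
[0.63, -0.19, 0.42] 32 22 [-0.11  0.15  0.56  1.73 -0.6   0.95  2.65] marg 0.31 dq/row 0.05 err 0.0000 0.000
[0.5, 0.2, 0.3] 5 0 [-0.72  0.15  0.22  1.87  0.01  1.04  1.06] marg 0.37 dq/row 0.08 err 0.0000 0.000
[0.6, -0.1, 0.42] -12 10 [-0.24  0.39  0.41  1.34 -0.09  1.64  1.91] marg 0.28 dq/row 0.04 err 0.0000 0.000
[0.63, -0.19, 0.42] 32 22 [ 0.
[... 1739 characters left out ...]
0.02  1.38  1.1 ] marg 0.06 dq/row 0.09 err 0.0000 0.000
[0.52, -0.1, 0.42] -10 10 [-0.26  0.21  0.38  1.55 -0.03  1.55  1.87] marg 0.37 dq/row 0.03 err 0.0000 0.000
[0.66, -0.19, 0.45] 45 40 [ 0.34  0.26  0.19  1.62 -0.88  1.13  2.96] marg 0.00 dq/row 0.08 err 0.0000 0.170
[0.5, 0.2, 0.42] 0 0 [-0.37  0.14 -0.15  1.61  0.02  1.39  1.05] marg 0.07 dq/row 0.09 err 0.0000 0.000
[0.52, -0.1, 0.42] -10 10 [-0.    0.21  0.06  1.54  0.03  1.56  1.8 ] marg 0.36 dq/row 0.03 err 0.0000 0.000
[0.66, -0.19, 0.45] 45 40 [ 0.53  0.26 -0.05  1.6  -0.82  1.09  2.96] marg 0.00 dq/row 0.06 err 0.0000 0.123
[0.5, 0.2, 0.42] 0 0 [-0.19  0.16 -0.36  1.6   0.06  1.39  1.02] marg 0.06 dq/row 0.09 err 0.0000 0.000
```

```bash
cat > t.py <<'E'
from sim import *
C=[([.52,-.1,.42],-10,10),([.66,-.19,.45],45,40),([.5,.2,.42],0,0)]
def mission(q,l,yn,ys,b1,b2,show=False):
    out=[];
    def hh(y): y=np.radians(y);return np.array([.048*np.cos(y),.048*np.sin(y),-.065])
    g=np.array([.667,-.104,.117]);g2=np.array([.683,.131,.1])
    for x,L,y in [([.5,.2,.35],l,min(yn,-20)),([.55,.0,.3],l,yn),(g-hh(yn),l,yn),(g,l,yn),(g+[-.11,0,.06],l,yn),([.53,.2,.3],l,b1),([.54,.265,.12],l,b1),([.5,.25,.2],l,b1),(g2-hh(ys),l,ys),(g2,l,ys),(g2+[-.11,0,.06],l,ys),([.48,.26,.3],l,b2),([.435,.275,.105],l,b2)]:
        q,m,v,e,f=go(q,np.array(x),target(L,y),14); out.append((m,v,e))
        if show: print(x,L,y,q,"%.2f %.2f %.3f"%(m,v,e))
    o=np.array(out);return o[:,0].min(),o[:,1].max(),o[:,2].max()
if __name__=="__main__":
    q=np.array([-1.35,.33,1.37,2.03,-.42,.93,1.8])
    for n in (1,2):
        q=run(q,C,False);print(n,q)
        for l in(33,36,40):
            for yn,ys,b1,b2 in((-25,-15,-10,0),(-20,-10,-10,0),(-15,-10,-10,0)):
                print(l,yn,ys,"%.3f %.2f %.4f"%mission(q,l,yn,ys,b1,b2))
E
python3 t.py
```

```text
1 [-0.64  0.13  0.16  1.63 -0.02  1.38  1.1 ]
33 -25 -15 0.000 0.10 0.0210
33 -20 -10 0.000 0.10 0.0331
33 -15 -10 0.000 0.10 0.0450
36 -25 -15 0.000 0.10 0.0029
36 -20 -10 0.000 0.13 0.0103
36 -15 -10 0.000 0.18 0.0294
40 -25 -15 0.011 0.12 0.0000
40 -20 -10 0.010 0.15 0.0000
40 -15 -10 0.000 0.18 0.0061
2 [-0.37  0.14 -0.15  1.61  0.02  1.39  1.05]
33 -25 -15 0.000 0.10 0.0047
33 -20 -10 0.000 0.10 0.0189
33 -15 -10 0.000 0.10 0.0302
36 -25 -15 0.029 0.10 0.0000
36 -20 -10 0.000 0.12 0.0000
36 -15 -10 0.000 0.15 0.0147
40 -25 -15 0.027 0.11 0.0000
40 -20 -10 0.029 0.13 0.0000
40 -15 -10 0.016 0.16 0.0000
```

```bash
cat > pl.py <<'E'
from h import *
import sys,ast
# usage: pl.py "[(x,y,z,lean,yaw),...]" -> deltas mm & rotvec deg from current measured pose
s=state();R=s['tcp_rot'];x=np.array(s['eef_pos'])*1000
for w in ast.literal_eval(sys.argv[1]):
    print(np.round(np.array(w[:3])-x,0).tolist(),np.round(rv(target(w[3],w[4]),R),1).tolist())
E
python3 pl.py "[(520,-100,420,-10,10),(660,-190,450,45,40),(500,200,420,0,0)]"
```

```text
[-4.0, -155.0, 148.0] [-2.2, 18.7, 9.9]
[136.0, -245.0, 178.0] [12.2, -34.9, 38.3]
[-24.0, 145.0, 148.0] [-0.6, 8.8, -0.1]
```

Call:
step_arm:
  delta_pos:
    - [-4,-155,148]
    - [-4,-155,148]
    - [-4,-155,148]
    - [-4,-155,148]
    - [-4,-155,148]
    - [-4,-155,148]
    - [136,-245,178]
    - [136,-245,178]
    - [136,-245,178]
    - [136,-245,178]
    - [136,-245,178]
    - [136,-245,178]
    - [136,-245,178]
    - [136,-245,178]
    - [136,-245,178]
  rotation:
    - [-2.2,18.7,9.9]
    - [-2.2,18.7,9.9]
    - [-2.2,18.7,9.9]
    - [-2.2,18.7,9.9]
    - [-2.2,18.7,9.9]
    - [-2.2,18.7,9.9]
    - [12.2,-34.9,38.3]
    - [12.2,-34.9,38.3]
    - [12.2,-34.9,38.3]
    - [12.2,-34.9,38.3]
    - [12.2,-34.9,38.3]
    - [12.2,-34.9,38.3]
    - [12.2,-34.9,38.3]
    - [12.2,-34.9,38.3]
    - [12.2,-34.9,38.3]

```text
time: 6.75
eef_pos: [0.6627, -0.1925, 0.425]
tcp_rot: [[-0.649, -0.603, 0.463], [-0.445, 0.795, 0.412], [-0.617, 0.062, -0.785]]
force: [0.8, 0.7, -0.7]
width: 0.0879
gripper_force: 0.0
```

```bash
python3 st.py; python3 pl.py "[(500,200,420,0,0),(520,-100,420,-10,10)]"
```

```text
q [ 0.38  0.28  0.1   1.58 -0.73  1.12  2.94] pos [ 0.66 -0.19  0.42] t 6.75 w 0.0878572376799131 gf 0.0 F [ 0.8   0.71 -0.7 ]
lean 38.30652247051882 zdir [ 0.46  0.41 -0.78] ydir [-0.6   0.8   0.06]
[-163.0, 393.0, -5.0] [-15.6, 35.6, -34.6]
[-143.0, 93.0, -5.0] [-22.5, 43.1, -24.1]
```

Call:
step_arm:
  delta_pos:
    - [-163,393,-5]
    - [-163,393,-5]
    - [-163,393,-5]
    - [-163,393,-5]
    - [-163,393,-5]
    - [-163,393,-5]
    - [-163,393,-5]
    - [-163,393,-5]
    - [-163,393,-5]
    - [-163,393,-5]
    - [-143,93,-5]
    - [-143,93,-5]
    - [-143,93,-5]
    - [-143,93,-5]
    - [-143,93,-5]
    - [-143,93,-5]
    - [-143,93,-5]
    - [-143,93,-5]
  rotation:
    - [-15.6,35.6,-34.6]
    - [-15.6,35.6,-34.6]
    - [-15.6,35.6,-34.6]
    - [-15.6,35.6,-34.6]
    - [-15.6,35.6,-34.6]
    - [-15.6,35.6,-34.6]
    - [-15.6,35.6,-34.6]
    - [-15.6,35.6,-34.6]
    - [-15.6,35.6,-34.6]
    - [-15.6,35.6,-34.6]
    - [-22.5,43.1,-24.1]
    - [-22.5,43.1,-24.1]
    - [-22.5,43.1,-24.1]
    - [-22.5,43.1,-24.1]
    - [-22.5,43.1,-24.1]
    - [-22.5,43.1,-24.1]
    - [-22.5,43.1,-24.1]
    - [-22.5,43.1,-24.1]

```text
time: 8.55
eef_pos: [0.5195, -0.1018, 0.4209]
tcp_rot: [[-0.97, -0.174, -0.172], [-0.171, 0.985, -0.034], [0.175, -0.004, -0.985]]
force: [-0.5, 1.1, 0.5]
width: 0.088
gripper_force: 0.0
```

```bash
python3 st.py; python3 pl.py "[(660,-190,450,45,40),(500,200,420,0,0)]"
```

```text
q [-0.04  0.21  0.11  1.55  0.02  1.56  1.81] pos [ 0.52 -0.1   0.42] t 8.55 w 0.08795791395629496 gf 0.0 F [-0.52  1.08  0.48]
lean 10.079575029265248 zdir [-0.17 -0.03 -0.98] ydir [-0.17  0.98 -0.  ]
[141.0, -88.0, 29.0] [23.7, -50.4, 27.7]
[-19.0, 302.0, -1.0] [1.1, -10.0, -10.0]
```

Call:
step_arm:
  delta_pos:
    - [141,-88,29]
    - [141,-88,29]
    - [141,-88,29]
    - [141,-88,29]
    - [141,-88,29]
    - [141,-88,29]
    - [141,-88,29]
    - [141,-88,29]
    - [141,-88,29]
    - [141,-88,29]
  rotation:
    - [23.7,-50.4,27.7]
    - [23.7,-50.4,27.7]
    - [23.7,-50.4,27.7]
    - [23.7,-50.4,27.7]
    - [23.7,-50.4,27.7]
    - [23.7,-50.4,27.7]
    - [23.7,-50.4,27.7]
    - [23.7,-50.4,27.7]
    - [23.7,-50.4,27.7]
    - [23.7,-50.4,27.7]

```text
time: 9.55
eef_pos: [0.6606, -0.1881, 0.4504]
tcp_rot: [[-0.539, -0.644, 0.543], [-0.452, 0.765, 0.459], [-0.711, 0.002, -0.704]]
force: [0.3, -1.1, 0.1]
width: 0.0879
gripper_force: 0.0
```

```bash
python3 st.py; python3 pl.py "[(500,200,420,0,0)]"
cat > t2.py <<'E'
from t import *
q=np.array(state()['q']); q=run(q,[([.5,.2,.42],0,0)])
for l in(35,37,40):
    for yn,ys,b1,b2 in((-25,-15,-10,0),(-20,-10,-10,0),(-15,-10,-10,0),(-15,-10,-10,-20)):
        print(l,yn,ys,"%.3f %.2f %.4f"%mission(q,l,yn,ys,b1,b2))
mission(q,38,-20,-12,-10,-10,True)
E
python3 t2.py
```

```text
q [ 0.96  0.31 -0.6   1.58 -0.63  1.01  2.95] pos [ 0.66 -0.19  0.45] t 9.55 w 0.08785430866931096 gf 0.0 F [ 0.33 -1.13  0.14]
lean 45.2827499639512 zdir [ 0.54  0.46 -0.7 ] ydir [-0.64  0.76  0.  ]
[-161.0, 388.0, -30.0] [-15.9, 43.3, -37.9]
[0.5, 0.2, 0.42] 0 0 [ 0.15  0.22 -0.78  1.58  0.15  1.41  0.93] marg 0.07 dq/row 0.09 err 0.0000 0.000
35 -25 -15 0.089 0.10 0.0000
35 -20 -10 0.088 0.10 0.0000
35 -15 -10 0.047 0.10 0.0000
35 -15 -10 0.047 0.10 0.0000
37 -25 -15 0.074 0.11 0.0000
37 -20 -10 0.074 0.11 0.0000
37 -15 -10 0.071 0.12 0.0000
37 -15 -10 0.071 0.12 0.0000
40 -25 -15 0.053 0.11 0.0000
40 -20 -10 0.053 0.12 0.0000
40 -15 -10 0.053 0.12 0.0000
40 -15 -10 0.087 0.12 0.0000
[0.5, 0.2, 0.35] 38 -20 [-0.04  0.06 -0.82  2.03  0.82  0.98 -0.08] 0.38 0.11 0.000
[0.55, 0.0, 0.3] 38 -20 [ 0.23  0.01 -0.57  2.19  0.85  0.56  0.24] 0.25 0.03 0.000
[ 0.62 -0.09  0.18] 38 -20 [ 0.26  0.31 -0.4   2.19  1.48  0.39 -0.22] 0.22 0.05 0.000
[ 0.67 -0.1   0.12] 38 -20 [ 0.28  0.49 -0.4   2.13  1.79  0.42 -0.47] 0.22 0.03 0.000
[ 0.56 -0.1   0.18] 38 -20 [ 0.3   0.23 -0.41  2.33  1.64  0.34 -0.37] 0.11 0.02 0.000
[0.53, 0.2, 0.3] 38 -10 [-0.06  0.11 -0.73  2.11  0.95  0.76 -0.03] 0.11 0.09 0.000
[0.54, 0.265, 0.12] 38 -10 [-0.31  0.51 -0.66  2.17  1.48  0.85 -0.68] 0.27 0.06 0.000
[0.5, 0.25, 0.2] 38 -10 [-0.25  0.3  -0.73  2.2   1.24  0.84 -0.48] 0.24 0.02 0.000
[0.64 0.14 0.17] 38 -12 [-0.05  0.43 -0.57  2.1   1.44  0.65 -0.37] 0.24 0.02 0.000
[0.68 0.13 0.1 ] 38 -12 [-0.05  0.59 -0.51  2.04  1.64  0.64 -0.5 ] 0.34 0.02 0.000
[0.57 0.13 0.16] 38 -12 [-0.06  0.35 -0.6   2.24  1.49  0.65 -0.49] 0.20 0.02 0.000
[0.48, 0.26, 0.3] 38 -10 [-0.19  0.12 -0.8   2.11  0.94  0.89 -0.17] 0.21 0.05 0.000
[0.435, 0.275, 0.105] 38 -10 [-0.43  0.49 -0.74  2.31  1.45  0.95 -0.91] 0.13 0.05 0.000
```

Call:
step_arm:
  delta_pos:
    - [-161,388,-30]
    - [-161,388,-30]
    - [-161,388,-30]
    - [-161,388,-30]
    - [-161,388,-30]
    - [-161,388,-30]
    - [-161,388,-30]
    - [-161,388,-30]
    - [-161,388,-30]
    - [-161,388,-30]
    - [-161,388,-30]
  rotation:
    - [-15.9,43.3,-37.9]
    - [-15.9,43.3,-37.9]
    - [-15.9,43.3,-37.9]
    - [-15.9,43.3,-37.9]
    - [-15.9,43.3,-37.9]
    - [-15.9,43.3,-37.9]
    - [-15.9,43.3,-37.9]
    - [-15.9,43.3,-37.9]
    - [-15.9,43.3,-37.9]
    - [-15.9,43.3,-37.9]
    - [-15.9,43.3,-37.9]

```text
time: 10.65
eef_pos: [0.4946, 0.2073, 0.4209]
tcp_rot: [[-1.0, -0.017, -0.004], [-0.017, 1.0, -0.001], [0.004, -0.001, -1.0]]
force: [0.7, -0.2, -0.1]
width: 0.0877
gripper_force: 0.0
```

```bash
python3 st.py; python3 pl.py "[(500,200,350,38,-20),(550,0,300,38,-20),(621,-87,180,38,-20)]"
```

```text
q [ 0.11  0.2  -0.73  1.59  0.13  1.41  0.96] pos [0.49 0.21 0.42] t 10.65 w 0.08773844033914942 gf 0.0 F [ 0.7  -0.19 -0.06]
lean 0.22781150171671272 zdir [-0. -0. -1.] ydir [-0.02  1.   -0.  ]
[5.0, -7.0, -71.0] [-6.3, -37.9, -20.2]
[55.0, -207.0, -121.0] [-6.3, -37.9, -20.2]
[126.0, -294.0, -241.0] [-6.3, -37.9, -20.2]
```

Call:
step_arm:
  delta_pos:
    - [0,0,-70]
    - [0,0,-70]
    - [0,0,-70]
    - [0,0,-70]
    - [0,0,-70]
    - [0,0,-70]
    - [50,-200,-120]
    - [50,-200,-120]
    - [50,-200,-120]
    - [50,-200,-120]
    - [50,-200,-120]
    - [70,-230,-140]
    - [90,-260,-170]
    - [110,-280,-200]
    - [121,-287,-220]
    - [121,-287,-220]
    - [121,-287,-220]
  rotation:
    - [-6.3,-37.9,-20.2]
    - [-6.3,-37.9,-20.2]
    - [-6.3,-37.9,-20.2]
    - [-6.3,-37.9,-20.2]
    - [-6.3,-37.9,-20.2]
    - [-6.3,-37.9,-20.2]
    - [-6.3,-37.9,-20.2]
    - [-6.3,-37.9,-20.2]
    - [-6.3,-37.9,-20.2]
    - [-6.3,-37.9,-20.2]
    - [-6.3,-37.9,-20.2]
    - [-6.3,-37.9,-20.2]
    - [-6.3,-37.9,-20.2]
    - [-6.3,-37.9,-20.2]
    - [-6.3,-37.9,-20.2]
    - [-6.3,-37.9,-20.2]
    - [-6.3,-37.9,-20.2]

```text
time: 12.35
eef_pos: [0.6207, -0.0871, 0.2014]
tcp_rot: [[-0.735, 0.353, 0.579], [0.283, 0.936, -0.211], [-0.616, 0.009, -0.788]]
force: [-0.1, 1.3, 1.0]
width: 0.0876
gripper_force: 0.0
```

```bash
python3 st.py
python3 - <<'E'
from h import *
c,im=snap('wrist','pics/w2.png');
for p in ([.667,-.104,.14],[.647,-.104,.14],[.687,-.104,.14],[.667,-.124,.14],[.667,-.084,.14]): print(proj(c,p))
E
python3 pl.py "[(667,-104,117,38,-20)]"
```

```text
q [ 0.21  0.26 -0.35  2.18  1.35  0.37 -0.11] pos [ 0.62 -0.09  0.2 ] t 12.35 w 0.08757957309331656 gf 0.0 F [-0.11  1.34  1.05]
lean 38.042704832459975 zdir [ 0.58 -0.21 -0.79] ydir [0.35 0.94 0.01]
[316.96265716 263.13150535]
[303.9657619  243.26944947]
[328.39543729 280.59772584]
[285.37859956 270.25795867]
[350.07341882 255.6465002 ]
[46.0, -17.0, -85.0] [-0.4, 0.3, 0.7]
```

View pics/w2.png

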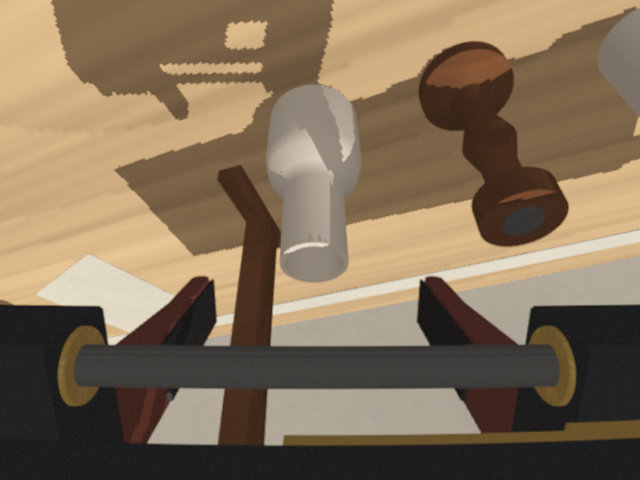

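The rim centre is at about (314,262) against a predicted (317,263), so the neck lies about 2 mm towards −y. I'll go in.

Call:
step_arm:
  delta_pos:
    - [2,-2,-15]
    - [8,-5,-30]
    - [17,-8,-45]
    - [26,-12,-60]
    - [36,-16,-74]
    - [46,-19,-84]
    - [46,-19,-84]
    - [46,-19,-84]
  rotation:
    - [0,0,0]
    - [0,0,0]
    - [0,0,0]
    - [0,0,0]
    - [0,0,0]
    - [0,0,0]
    - [0,0,0]
    - [0,0,0]

```text
time: 13.2
eef_pos: [0.6673, -0.1075, 0.1191]
tcp_rot: [[-0.733, 0.355, 0.581], [0.284, 0.935, -0.213], [-0.618, 0.009, -0.786]]
force: [-0.0, 0.6, 0.1]
width: 0.0878
gripper_force: 0.0
```

Call:
step_arm:
  delta_pos:
    - [0,0,0]
    - [0,0,0]
    - [0,0,0]
    - [0,0,0]
    - [0,0,0]
    - [0,0,0]
    - [0,0,0]
    - [0,0,0]
  rotation:
    - [0,0,0]
    - [0,0,0]
    - [0,0,0]
    - [0,0,0]
    - [0,0,0]
    - [0,0,0]
    - [0,0,0]
    - [0,0,0]
  gripper: 0.35

```text
time: 14.0
eef_pos: [0.6672, -0.1083, 0.1176]
tcp_rot: [[-0.733, 0.356, 0.579], [0.285, 0.935, -0.214], [-0.617, 0.008, -0.787]]
force: [-0.5, 0.6, -0.4]
width: 0.0396
gripper_force: 29.9
```

Call:
step_arm:
  delta_pos:
    - [0,0,5]
    - [0,0,12]
    - [-10,0,15]
    - [-25,0,18]
    - [-45,0,22]
    - [-65,0,30]
    - [-85,0,42]
    - [-105,0,58]
    - [-115,5,70]
    - [-120,15,85]
    - [-120,30,100]
    - [-120,45,115]
    - [-120,45,115]
  rotation:
    - [0,0,0]
    - [0,0,0]
    - [0,0,0]
    - [0,0,0]
    - [0,0,0]
    - [0,0,0]
    - [0,0,0]
    - [0,0,0]
    - [0,0,0]
    - [0,0,0]
    - [0,0,0]
    - [0,0,0]
    - [0,0,0]

```text
time: 15.3
eef_pos: [0.5475, -0.0617, 0.2346]
tcp_rot: [[-0.732, 0.354, 0.583], [0.283, 0.935, -0.212], [-0.62, 0.01, -0.785]]
force: [0.2, -0.4, -1.1]
width: 0.0392
gripper_force: 29.9
```

```bash
python3 st.py; python3 pl.py "[(530,180,280,38,-10),(540,265,250,38,-10)]"
```

```text
q [ 0.17  0.09 -0.37  2.3   1.17  0.39 -0.01] pos [ 0.55 -0.06  0.23] t 15.3 w 0.03916322076066511 gf 29.922089874744415 F [ 0.23 -0.45 -1.06]
lean 38.31482251529861 zdir [ 0.58 -0.21 -0.78] ydir [0.35 0.94 0.01]
[-18.0, 242.0, 45.0] [-0.4, 0.4, 10.7]
[-8.0, 327.0, 15.0] [-0.4, 0.4, 10.7]
```

Call:
step_arm:
  delta_pos:
    - [0,20,10]
    - [0,50,20]
    - [-5,80,30]
    - [-10,110,35]
    - [-15,140,35]
    - [-18,170,35]
    - [-18,200,30]
    - [-18,230,25]
    - [-17,260,20]
    - [-16,290,15]
    - [-16,315,15]
    - [-16,327,15]
    - [-16,327,15]
    - [-16,327,15]
  rotation:
    - [0,0,1]
    - [0,0,2]
    - [0,0,3]
    - [0,0,4]
    - [0,0,5]
    - [0,0,6]
    - [0,0,7]
    - [0,0,8]
    - [0,0,9]
    - [-0.2,0.2,10]
    - [-0.4,0.4,10.7]
    - [-0.4,0.4,10.7]
    - [-0.4,0.4,10.7]
    - [-0.4,0.4,10.7]

```text
time: 16.7
eef_pos: [0.5312, 0.2615, 0.247]
tcp_rot: [[-0.777, 0.178, 0.604], [0.139, 0.984, -0.111], [-0.614, -0.002, -0.79]]
force: [-0.9, -0.0, -2.0]
width: 0.0396
gripper_force: 29.9
```

```bash
python3 st.py
python3 - <<'E'
from h import *
snap('scene','pics/sc2.png');snap('side','pics/sd2.png')
a=cv2.imread("pics/scene0.png");b=cv2.imread("pics/sc2.png");c=cv2.imread("pics/sd2.png")
r=lambda im,x,y,w,h:cv2.resize(im[y:y+h,x:x+w],(400,400),interpolation=cv2.INTER_CUBIC)
cv2.imwrite("pics/c2.png",np.hstack([r(b,240,70,160,160),r(c,230,90,160,160)]))
E
```

```text
q [-0.26  0.25 -0.68  2.1   1.1   0.84 -0.28] pos [0.53 0.26 0.25] t 16.7 w 0.03961170987999419 gf 29.921893179416656 F [-0.88 -0.01 -2.05]
lean 37.85415840767385 zdir [ 0.6  -0.11 -0.79] ydir [ 0.18  0.98 -0.  ]
```

View pics/c2.png

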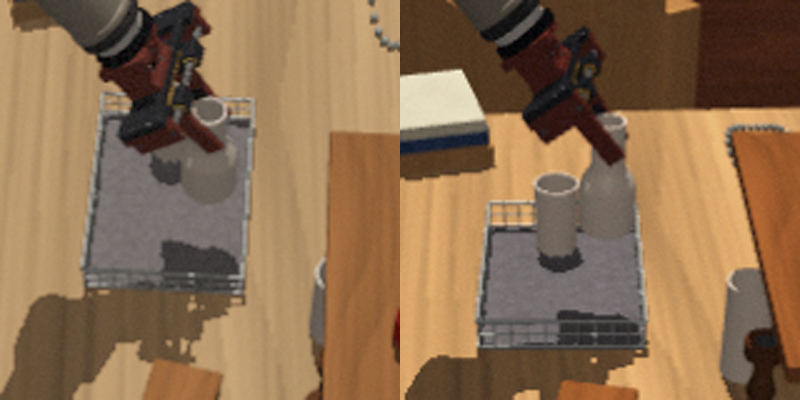

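The vase is upright in the gripper above the basket, with the beaker clear of it. I'll lower it gently.

Call:
step_arm:
  delta_pos:
    - [0,0,-25]
    - [0,0,-50]
    - [0,0,-75]
    - [0,0,-95]
    - [0,0,-108]
    - [0,0,-114]
    - [0,0,-117]
    - [0,0,-119]
    - [0,0,-121]
    - [0,0,-121]
  rotation:
    - [0,0,0]
    - [0,0,0]
    - [0,0,0]
    - [0,0,0]
    - [0,0,0]
    - [0,0,0]
    - [0,0,0]
    - [0,0,0]
    - [0,0,0]
    - [0,0,0]

```text
time: 17.8
eef_pos: [0.5313, 0.2634, 0.1271]
tcp_rot: [[-0.777, 0.177, 0.604], [0.139, 0.984, -0.109], [-0.614, -0.0, -0.789]]
force: [-0.2, -0.0, -2.1]
width: 0.0395
gripper_force: 29.9
```

Call:
step_arm:
  delta_pos:
    - [0,0,-1]
    - [0,0,-2]
    - [0,0,-3]
    - [0,0,-4]
    - [0,0,-5]
    - [0,0,-5]
  rotation:
    - [0,0,0]
    - [0,0,0]
    - [0,0,0]
    - [0,0,0]
    - [0,0,0]
    - [0,0,0]

```text
time: 18.4
eef_pos: [0.5314, 0.2637, 0.1223]
tcp_rot: [[-0.776, 0.176, 0.605], [0.139, 0.984, -0.109], [-0.615, -0.0, -0.789]]
force: [-2.6, 0.0, 3.9]
width: 0.0395
gripper_force: 30.0
```

Call:
step_arm:
  delta_pos:
    - [0,0,0]
    - [0,0,0]
    - [0,0,0]
    - [0,0,0]
    - [0,0,0]
  rotation:
    - [0,0,0]
    - [0,0,0]
    - [0,0,0]
    - [0,0,0]
    - [0,0,0]
  gripper: 0.9

```text
time: 18.9
eef_pos: [0.5312, 0.2633, 0.1216]
tcp_rot: [[-0.777, 0.177, 0.604], [0.139, 0.984, -0.109], [-0.614, -0.001, -0.79]]
force: [-0.2, -1.1, -0.1]
width: 0.0756
gripper_force: 0.0
```

Call:
step_arm:
  delta_pos:
    - [-6,1,8]
    - [-15,3,20]
    - [-30,5,40]
    - [-50,8,65]
    - [-70,12,95]
    - [-70,0,130]
    - [-70,-20,150]
    - [-70,-20,150]
  rotation:
    - [0,0,0]
    - [0,0,0]
    - [0,0,0]
    - [0,0,0]
    - [0,0,0]
    - [0,0,0]
    - [0,0,0]
    - [0,0,0]

```text
time: 19.7
eef_pos: [0.4615, 0.2422, 0.2751]
tcp_rot: [[-0.774, 0.179, 0.608], [0.141, 0.984, -0.109], [-0.618, 0.002, -0.786]]
force: [0.5, 0.5, 0.1]
width: 0.0791
gripper_force: 0.0
```

```bash
python3 st.py; python3 pl.py "[(520,150,275,38,-12),(620,135,200,38,-12),(683,131,100,38,-12)]"
```

```text
q [-0.26  0.09 -0.72  2.2   0.97  0.83 -0.24] pos [0.46 0.24 0.28] t 19.7 w 0.07914118653340821 gf 0.0 F [0.49 0.52 0.06]
lean 38.14626473823376 zdir [ 0.61 -0.11 -0.79] ydir [0.18 0.98 0.  ]
[59.0, -92.0, -0.0] [-0.1, 0.2, -1.7]
[159.0, -107.0, -75.0] [-0.1, 0.2, -1.7]
[222.0, -111.0, -175.0] [-0.1, 0.2, -1.7]
```

Call:
step_arm:
  delta_pos:
    - [15,-30,0]
    - [40,-65,0]
    - [70,-95,0]
    - [100,-99,-20]
    - [130,-99,-45]
    - [159,-99,-75]
    - [159,-99,-75]
    - [159,-99,-75]
  rotation:
    - [0,0,-1]
    - [0,0,-1.7]
    - [0,0,-1.7]
    - [0,0,-1.7]
    - [0,0,-1.7]
    - [0,0,-1.7]
    - [0,0,-1.7]
    - [0,0,-1.7]
  gripper: 1

```text
time: 20.5
eef_pos: [0.6191, 0.1449, 0.1944]
tcp_rot: [[-0.775, 0.205, 0.597], [0.161, 0.979, -0.127], [-0.611, -0.002, -0.792]]
force: [-0.8, 0.5, 0.4]
width: 0.0879
gripper_force: 0.0
```

```bash
python3 st.py
python3 - <<'E'
from h import *
c,im=snap('wrist','pics/w3.png');
for p in ([.683,.131,.13],[.655,.131,.13],[.711,.131,.13],[.683,.159,.13],[.683,.103,.13]): print(proj(c,p))
E
python3 pl.py "[(683,131,100,38,-12)]"
```

```text
q [-0.11  0.34 -0.5   2.11  1.3   0.62 -0.26] pos [0.62 0.14 0.19] t 20.5 w 0.08794763932816438 gf 0.0 F [-0.83  0.5   0.44]
lean 37.63732928928803 zdir [ 0.6  -0.13 -0.79] ydir [ 0.21  0.98 -0.  ]
[316.1618881  275.27215901]
[305.91748043 247.96250776]
[324.75615872 298.16920673]
[361.47548612 269.96883879]
[272.4866629  280.34367306]
[64.0, -14.0, -96.0] [-0.0, -0.2, -0.2]
```

View pics/w3.png

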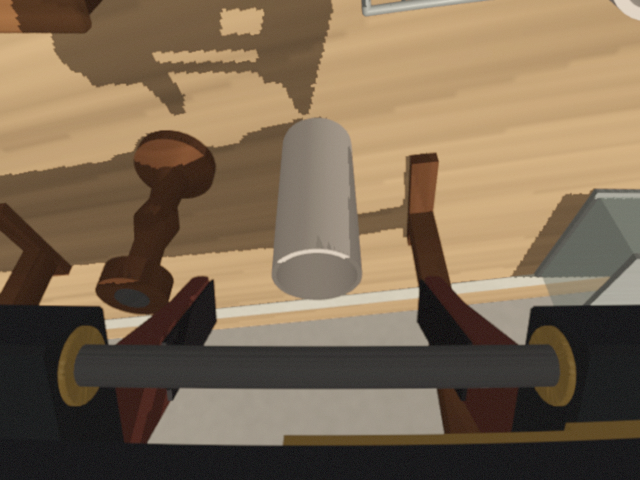

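The rim centre is at (317,274) against a predicted (316,275). I'll go in.

Call:
step_arm:
  delta_pos:
    - [5,-1,-15]
    - [15,-3,-32]
    - [27,-6,-50]
    - [40,-9,-67]
    - [52,-12,-82]
    - [62,-14,-94]
    - [64,-14,-96]
    - [64,-14,-96]
  rotation:
    - [0,0,0]
    - [0,0,0]
    - [0,0,0]
    - [0,0,0]
    - [0,0,0]
    - [0,0,0]
    - [0,0,0]
    - [0,0,0]

```text
time: 21.35
eef_pos: [0.6839, 0.1311, 0.1018]
tcp_rot: [[-0.772, 0.205, 0.601], [0.162, 0.979, -0.126], [-0.614, 0.0, -0.789]]
force: [0.6, 0.2, 0.1]
width: 0.0881
gripper_force: 0.0
```

Call:
step_arm:
  delta_pos:
    - [0,0,0]
    - [0,0,0]
    - [0,0,0]
    - [0,0,0]
    - [0,0,0]
    - [0,0,0]
    - [0,0,0]
  rotation:
    - [0,0,0]
    - [0,0,0]
    - [0,0,0]
    - [0,0,0]
    - [0,0,0]
    - [0,0,0]
    - [0,0,0]
  gripper: 0.5

```text
time: 22.05
eef_pos: [0.6843, 0.1306, 0.101]
tcp_rot: [[-0.773, 0.205, 0.601], [0.162, 0.979, -0.126], [-0.614, -0.0, -0.789]]
force: [-0.9, 0.4, 3.3]
width: 0.0555
gripper_force: 30.0
```

Call:
step_arm:
  delta_pos:
    - [0,0,4]
    - [0,0,10]
    - [-10,0,14]
    - [-25,0,18]
    - [-45,0,22]
    - [-65,0,30]
    - [-85,0,42]
    - [-105,0,58]
    - [-120,0,80]
    - [-135,0,105]
    - [-145,0,130]
    - [-150,0,155]
    - [-150,0,175]
    - [-150,0,175]
  rotation:
    - [0,0,0]
    - [0,0,0]
    - [0,0,0]
    - [0,0,0]
    - [0,0,0]
    - [0,0,0]
    - [0,0,0]
    - [0,0,0]
    - [0,0,0]
    - [0,0,0]
    - [0,0,0]
    - [0,0,0]
    - [0,0,0]
    - [0,0,0]

```text
time: 23.45
eef_pos: [0.5344, 0.1309, 0.2787]
tcp_rot: [[-0.77, 0.206, 0.604], [0.163, 0.979, -0.126], [-0.617, 0.002, -0.787]]
force: [0.9, 0.5, -3.0]
width: 0.0557
gripper_force: 30.0
```

```bash
python3 st.py; python3 pl.py "[(435,265,290,38,-10)]"
```

```text
q [-0.08  0.06 -0.56  2.21  0.96  0.63  0.  ] pos [0.53 0.13 0.28] t 23.45 w 0.055685206094037404 gf 29.973885118961334 F [ 0.92  0.5  -2.98]
lean 38.120030795465865 zdir [ 0.6  -0.13 -0.79] ydir [0.21 0.98 0.  ]
[-99.0, 134.0, 11.0] [-0.1, 0.1, 1.9]
```

Call:
step_arm:
  delta_pos:
    - [-20,10,5]
    - [-50,20,11]
    - [-80,40,11]
    - [-99,65,11]
    - [-99,95,11]
    - [-99,120,11]
    - [-99,131,11]
    - [-99,131,0]
    - [-99,131,-30]
    - [-99,131,-60]
    - [-99,131,-60]
    - [-99,131,-60]
  rotation:
    - [0,0,0.3]
    - [0,0,0.6]
    - [0,0,1]
    - [0,0,1.4]
    - [0,0,1.9]
    - [0,0,1.9]
    - [0,0,1.9]
    - [0,0,1.9]
    - [0,0,1.9]
    - [0,0,1.9]
    - [0,0,1.9]
    - [0,0,1.9]

```text
time: 24.65
eef_pos: [0.4349, 0.2606, 0.2151]
tcp_rot: [[-0.779, 0.173, 0.603], [0.135, 0.985, -0.108], [-0.613, -0.003, -0.79]]
force: [0.0, 0.9, -2.5]
width: 0.0558
gripper_force: 30.0
```

```bash
python3 st.py
python3 - <<'E'
from h import *
snap('scene','pics/sc3.png');snap('side','pics/sd3.png')
b=cv2.imread("pics/sc3.png");c=cv2.imread("pics/sd3.png")
r=lambda im,x,y,w,h:cv2.resize(im[y:y+h,x:x+w],(400,400),interpolation=cv2.INTER_CUBIC)
cv2.imwrite("pics/c3.png",np.hstack([r(b,240,70,160,160),r(c,230,90,160,160)]))
E
```

```text
q [-0.33  0.2  -0.77  2.26  1.12  0.87 -0.5 ] pos [0.43 0.26 0.22] t 24.65 w 0.05577745959082346 gf 29.973236918449402 F [ 0.    0.92 -2.55]
lean 37.772036966042336 zdir [ 0.6  -0.11 -0.79] ydir [ 0.17  0.98 -0.  ]
```

View pics/c3.png

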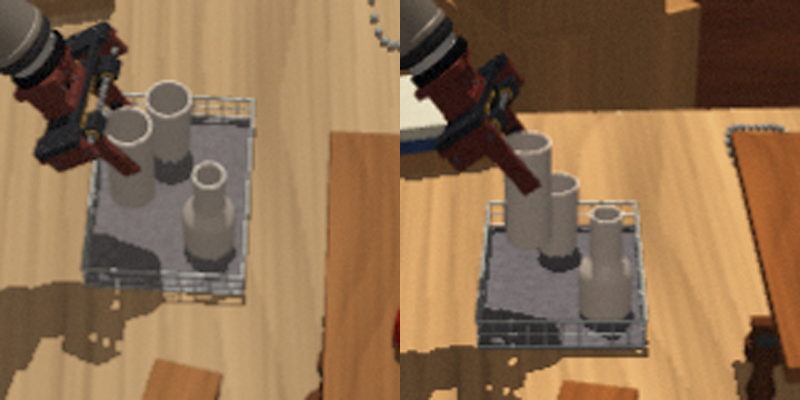

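The necked vase stands well in the basket and the straight one hangs clear of the others. I'll lower it.

Call:
step_arm:
  delta_pos:
    - [0,0,-25]
    - [0,0,-50]
    - [0,0,-72]
    - [0,0,-88]
    - [0,0,-97]
    - [0,0,-101]
    - [0,0,-103]
    - [0,0,-104]
    - [0,0,-105]
    - [0,0,-105]
  rotation:
    - [0,0,0]
    - [0,0,0]
    - [0,0,0]
    - [0,0,0]
    - [0,0,0]
    - [0,0,0]
    - [0,0,0]
    - [0,0,0]
    - [0,0,0]
    - [0,0,0]

```text
time: 25.75
eef_pos: [0.4353, 0.2615, 0.1111]
tcp_rot: [[-0.777, 0.173, 0.605], [0.137, 0.985, -0.106], [-0.614, -0.0, -0.789]]
force: [0.0, 0.2, -3.1]
width: 0.0555
gripper_force: 30.0
```

Call:
step_arm:
  delta_pos:
    - [0,0,-1]
    - [0,0,-2]
    - [0,0,-3]
    - [0,0,-4]
    - [0,0,-5]
    - [0,0,-5]
  rotation:
    - [0,0,0]
    - [0,0,0]
    - [0,0,0]
    - [0,0,0]
    - [0,0,0]
    - [0,0,0]

```text
time: 26.35
eef_pos: [0.4353, 0.2614, 0.1059]
tcp_rot: [[-0.777, 0.173, 0.605], [0.136, 0.985, -0.107], [-0.614, -0.001, -0.789]]
force: [-1.7, -0.6, 1.3]
width: 0.0553
gripper_force: 30.0
```

Contact is made (the force went from −3.1 to +1.3 N). I'll open and retreat.

Call:
step_arm:
  delta_pos:
    - [0,0,-0.5]
    - [0,0,-0.5]
    - [0,0,-0.5]
    - [0,0,-0.5]
    - [0,0,-0.5]
    - [0,0,-0.5]
  rotation:
    - [0,0,0]
    - [0,0,0]
    - [0,0,0]
    - [0,0,0]
    - [0,0,0]
    - [0,0,0]
  gripper: 1

```text
time: 26.95
eef_pos: [0.4351, 0.2614, 0.1052]
tcp_rot: [[-0.778, 0.173, 0.604], [0.136, 0.985, -0.107], [-0.614, -0.001, -0.79]]
force: [0.6, -0.2, -0.8]
width: 0.0876
gripper_force: 0.0
```

Call:
step_arm:
  delta_pos:
    - [-6,1,8]
    - [-15,3,20]
    - [-28,5,37]
    - [-42,8,55]
    - [-58,10,78]
    - [-65,10,110]
    - [-65,0,145]
    - [-60,-20,180]
    - [-50,-40,200]
    - [-50,-40,200]
  rotation:
    - [0,0,0]
    - [0,0,0]
    - [0,0,0]
    - [0,0,0]
    - [0,0,0]
    - [0,0,0]
    - [0,0,0]
    - [0,0,0]
    - [0,0,0]
    - [0,0,0]

```text
time: 27.95
eef_pos: [0.3865, 0.2195, 0.3082]
tcp_rot: [[-0.774, 0.178, 0.608], [0.141, 0.984, -0.108], [-0.618, 0.002, -0.786]]
force: [-0.5, 0.1, -1.1]
width: 0.0878
gripper_force: 0.0
```

```bash
python3 st.py
cat > t3.py <<'E'
from sim import *
q=np.array(state()['q'])
for lean,yaw in ((0,0),(0,-8),(10,-10)):
    run(q,[([.45,.1,.32],20,-8),([.45,-.1,.3],lean,yaw),([.417,-.352,.2],lean,yaw),([.417,-.352,.09],lean,yaw)]);print()
E
python3 t3.py; python3 pl.py "[(450,100,320,15,-8),(450,-100,300,0,-8),(417,-352,200,0,-8)]"
```

```text
q [-0.26 -0.12 -0.76  2.27  0.74  0.84 -0.11] pos [0.39 0.22 0.31] t 27.95 w 0.08781156053097883 gf 0.0 F [-0.45  0.08 -1.05]
lean 38.15713794537133 zdir [ 0.61 -0.11 -0.79] ydir [0.18 0.98 0.  ]
[0.45, 0.1, 0.32] 20 -8 [-0.16 -0.1  -0.31  2.13  0.22  0.84  0.83] marg 0.17 dq/row 0.04 err 0.0000 0.000
[0.45, -0.1, 0.3] 0 0 [ 0.06  0.07  0.02  1.97 -0.    1.11  1.65] marg 0.24 dq/row 0.04 err 0.0000 0.000
[0.417, -0.352, 0.2] 0 0 [ 0.42  0.31  0.21  1.92 -0.08  0.92  2.23] marg 0.41 dq/row 0.02 err 0.0000 0.000
[0.417, -0.352, 0.09] 0 0 [ 0.45  0.47  0.17  2.   -0.12  0.68  2.27] marg 0.44 dq/row 0.01 err 0.0000 0.000

[0.45, 0.1, 0.32] 20 -8 [-0.16 -0.1  -0.31  2.13  0.22  0.84  0.83] marg 0.17 dq/row 0.04 err 0.0000 0.000
[0.45, -0.1, 0.3] 0 -8 [ 0.07  0.07  0.02  1.96 -0.    1.11  1.51] marg 0.24 dq/row 0.04 err 0.0000 0.000
[0.417, -0.352, 0.2] 0 -8 [ 0.42  0.31  0.2   1.92 -0.08  0.92  2.09] marg 0.41 dq/row 0.02 err 0.0000 0.000
[0.417, -0.352, 0.09] 0 -8 [ 0.45  0.47  0.17  2.   -0.12  0.68  2.13] marg 0.44 dq/row 0.01 err 0.0000 0.000

[0.45, 0.1, 0.32] 20 -8 [-0.16 -0.1  -0.31  2.13  0.22  0.84  0.83] marg 0.17 dq/row 0.04 err 0.0000 0.000
[0.45, -0.1, 0.3] 10 -10 [ 0.04 -0.03  0.03  2.08  0.02  0.92  1.45] marg 0.23 dq/row 0.03 err 0.0000 0.000
[0.417, -0.352, 0.2] 10 -10 [ 0.41  0.25  0.25  2.03 -0.21  0.73  2.2 ] marg 0.31 dq/row 0.03 err 0.0000 0.000
[0.417, -0.352, 0.09] 10 -10 [ 0.48  0.42  0.18  2.11 -0.33  0.49  2.32] marg 0.32 dq/row 0.01 err 0.0000 0.000

[64.0, -120.0, 12.0] [3.5, 22.9, 2.2]
[64.0, -320.0, -8.0] [5.9, 37.7, 2.2]
[31.0, -572.0, -108.0] [5.9, 37.7, 2.2]
```

Call:
step_arm:
  delta_pos:
    - [64,-120,12]
    - [64,-120,12]
    - [64,-120,12]
    - [64,-320,-8]
    - [64,-320,-8]
    - [64,-320,-8]
    - [64,-320,-8]
    - [64,-320,-8]
    - [31,-571,-108]
    - [31,-571,-108]
    - [31,-571,-108]
    - [31,-571,-108]
    - [31,-571,-108]
    - [31,-571,-108]
    - [31,-571,-108]
    - [31,-571,-145]
    - [31,-571,-165]
    - [31,-571,-165]
  rotation:
    - [3.5,22.9,2.2]
    - [3.5,22.9,2.2]
    - [3.5,22.9,2.2]
    - [5.9,37.7,2.2]
    - [5.9,37.7,2.2]
    - [5.9,37.7,2.2]
    - [5.9,37.7,2.2]
    - [5.9,37.7,2.2]
    - [5.9,37.7,2.2]
    - [5.9,37.7,2.2]
    - [5.9,37.7,2.2]
    - [5.9,37.7,2.2]
    - [5.9,37.7,2.2]
    - [5.9,37.7,2.2]
    - [5.9,37.7,2.2]
    - [5.9,37.7,2.2]
    - [5.9,37.7,2.2]
    - [5.9,37.7,2.2]
  gripper: 0

```text
time: 29.75
eef_pos: [0.4146, -0.3464, 0.1363]
tcp_rot: [[-0.991, 0.132, -0.013], [0.132, 0.991, 0.006], [0.013, 0.004, -1.0]]
force: [-0.1, 0.3, 0.3]
width: 0.0006
gripper_force: 0.0
```

```bash
python3 st.py
python3 - <<'E'
from h import *
s=state();print(s['eef_pos'])
c,im=snap('wrist','pics/w4.png');print(proj(c,[.417,-.351,.09]))
im2=cv2.imread('pics/w4.png')
b=camera('scene')[:,:,::-1];cv2.imwrite('pics/sc4.png',b)
z=cv2.resize(b[90:200,260:360],(400,440),interpolation=cv2.INTER_CUBIC)
o=np.zeros((440,800,3),np.uint8);o[:300,:400]=cv2.resize(im2,(400,300));o[:,400:]=z;cv2.imwrite('pics/c4.png',o)
E
```

```text
q [ 0.46  0.39  0.15  1.97 -0.08  0.79  2.09] pos [ 0.41 -0.35  0.14] t 29.75 w 0.0005767058550139655 gf 0.0 F [-0.09  0.33  0.3 ]
lean 0.8014675327559883 zdir [-0.01  0.01 -1.  ] ydir [0.13 0.99 0.  ]
[ 0.41462308 -0.34640099  0.13630501]
[307.91186103 287.44345079]
```

View pics/c4.png

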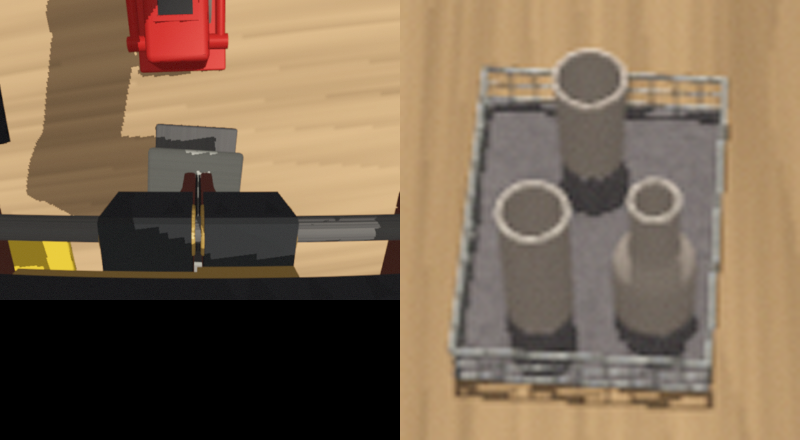

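All three pieces stand upright in the basket. In the wrist view the plate spans columns 149–242, with the fingers at 197, so they are centred. Pressing now.

Call:
step_arm:
  delta_pos:
    - [2,-3,-10]
    - [2,-3,-20]
    - [2,-3,-28]
    - [2,-3,-34]
    - [2,-3,-40]
    - [2,-3,-46]
    - [2,-3,-50]
    - [2,-3,-50]
    - [2,-3,-50]
  rotation:
    - [0,0,0]
    - [0,0,0]
    - [0,0,0]
    - [0,0,0]
    - [0,0,0]
    - [0,0,0]
    - [0,0,0]
    - [0,0,0]
    - [0,0,0]

```text
time: 30.75
eef_pos: [0.4164, -0.3523, 0.0897]
tcp_rot: [[-0.991, 0.134, -0.008], [0.134, 0.991, 0.002], [0.008, 0.001, -1.0]]
force: [-4.7, 1.8, 4.6]
width: 0.0004
gripper_force: 2.9
```

Call:
step_arm:
  delta_pos:
    - [0,0,-2]
    - [0,0,-4]
    - [0,0,-5]
    - [0,0,-6]
    - [0,0,-6]
  rotation:
    - [0,0,0]
    - [0,0,0]
    - [0,0,0]
    - [0,0,0]
    - [0,0,0]

```text
time: 31.25
eef_pos: [0.4163, -0.3524, 0.0851]
tcp_rot: [[-0.991, 0.135, -0.008], [0.135, 0.991, 0.003], [0.008, 0.002, -1.0]]
force: [-9.5, 5.6, 19.9]
width: 0.0005
gripper_force: 10.7
```

The force jumps to 20 N, so the lever is at its stop. I'll release and look at the lever and wheel.

Call:
step_arm:
  delta_pos:
    - [0,0,8]
    - [0,0,18]
    - [0,0,28]
    - [0,0,38]
    - [0,0,46]
    - [0,0,46]
    - [0,0,46]
  rotation:
    - [0,0,0]
    - [0,0,0]
    - [0,0,0]
    - [0,0,0]
    - [0,0,0]
    - [0,0,0]
    - [0,0,0]

```text
time: 31.95
eef_pos: [0.4182, -0.3526, 0.1302]
tcp_rot: [[-0.991, 0.133, -0.005], [0.133, 0.991, 0.001], [0.005, 0.0, -1.0]]
force: [-0.3, -0.1, 0.3]
width: 0.0004
gripper_force: 0.0
```

Call:
step_arm:
  delta_pos:
    - [0,0,-10]
    - [0,0,-20]
    - [0,0,-27]
    - [0,0,-33]
    - [0,0,-38]
    - [0,0,-42]
    - [0,0,-44]
    - [0,0,-46]
    - [0,0,-46]
    - [0,0,-46]
  rotation:
    - [0,0,0]
    - [0,0,0]
    - [0,0,0]
    - [0,0,0]
    - [0,0,0]
    - [0,0,0]
    - [0,0,0]
    - [0,0,0]
    - [0,0,0]
    - [0,0,0]

```text
time: 32.95
eef_pos: [0.4158, -0.3521, 0.0847]
tcp_rot: [[-0.991, 0.135, -0.009], [0.134, 0.991, 0.004], [0.01, 0.002, -1.0]]
force: [-11.6, 6.1, 21.7]
width: 0.0006
gripper_force: 12.2
```

Call:
step_arm:
  delta_pos:
    - [0,0,8]
    - [0,0,18]
    - [0,0,28]
    - [0,0,38]
    - [0,0,46]
    - [0,0,46]
    - [0,0,46]
  rotation:
    - [0,0,0]
    - [0,0,0]
    - [0,0,0]
    - [0,0,0]
    - [0,0,0]
    - [0,0,0]
    - [0,0,0]

```text
time: 33.65
eef_pos: [0.4182, -0.3526, 0.1302]
tcp_rot: [[-0.991, 0.133, -0.005], [0.133, 0.991, 0.001], [0.005, 0.0, -1.0]]
force: [1.0, 0.3, -0.5]
width: -0.0002
gripper_force: 0.0
```

Call:
step_arm:
  delta_pos:
    - [0,0,-10]
    - [0,0,-20]
    - [0,0,-27]
    - [0,0,-33]
    - [0,0,-38]
    - [0,0,-42]
    - [0,0,-44]
    - [0,0,-46]
    - [0,0,-46]
    - [0,0,-46]
  rotation:
    - [0,0,0]
    - [0,0,0]
    - [0,0,0]
    - [0,0,0]
    - [0,0,0]
    - [0,0,0]
    - [0,0,0]
    - [0,0,0]
    - [0,0,0]
    - [0,0,0]

```text
time: 34.65
eef_pos: [0.4158, -0.3521, 0.0847]
tcp_rot: [[-0.991, 0.135, -0.009], [0.135, 0.991, 0.003], [0.01, 0.002, -1.0]]
force: [-9.9, 4.9, 22.1]
width: 0.0005
gripper_force: 12.1
```

Call:
step_arm:
  delta_pos:
    - [0,0,8]
    - [0,0,18]
    - [0,0,28]
    - [0,0,38]
    - [0,0,60]
    - [-20,40,100]
    - [-40,80,140]
    - [-60,130,180]
    - [-60,130,200]
    - [-60,130,200]
  rotation:
    - [0,0,0]
    - [0,0,0]
    - [0,0,0]
    - [0,0,0]
    - [0,0,0]
    - [0,0,0]
    - [0,0,0]
    - [0,0,0]
    - [0,0,0]
    - [0,0,0]

```text
time: 35.65
eef_pos: [0.3596, -0.2208, 0.2892]
tcp_rot: [[-0.992, 0.13, 0.003], [0.13, 0.992, -0.001], [-0.003, -0.001, -1.0]]
force: [0.8, -0.3, 1.1]
width: 0.0004
gripper_force: 0.0
```

Run:
```python
from h import *
snap('side','pics/sd5.png');snap('scene','pics/sc5.png')
a=cv2.imread('pics/sd5.png');b=cv2.imread('pics/sc5.png');a0=cv2.imread('pics/side0.png')
r=lambda im,x,y,w,h,W,H:cv2.resize(im[y:y+h,x:x+w],(W,H),interpolation=cv2.INTER_CUBIC)
o=np.zeros((600,800,3),np.uint8)
o[:300,:400]=r(a0,260,330,100,75,400,300);o[300:,:400]=r(a,260,330,100,75,400,300);o[:,400:]=r(a,250,140,220,330,400,600)
cv2.imwrite('pics/c5.png',o)
```

```text
(no output)
```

View pics/c5.png

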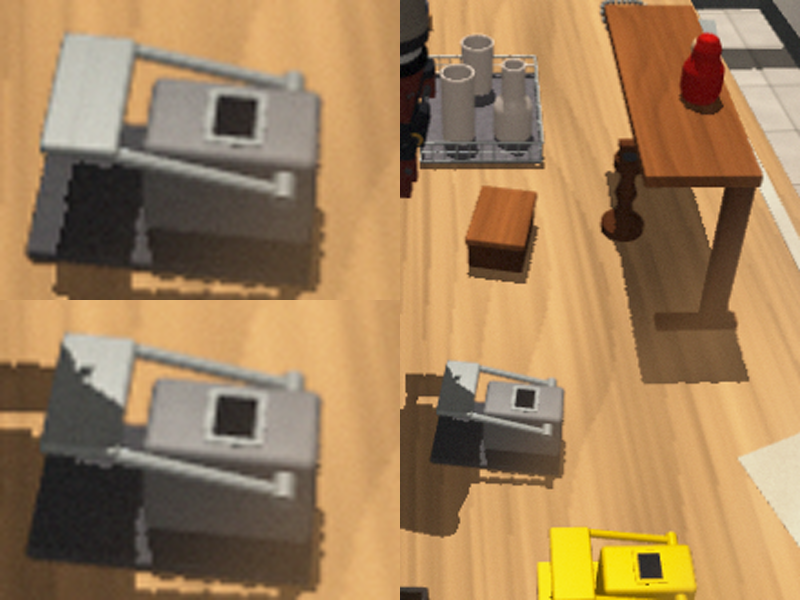

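```bash
python3 -c "
from cell import *
print(job_done())"
```

```text
the job is handed in; nothing more can be done
None
```

The job is handed in at about 36 s: both vases stand upright in the basket with the beaker, and I pressed the tally lever to its stop and released it three times, though the wheel's count was never visible to confirm.

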